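# Build the sieve tower on the shaker

### The arm

A 7-joint arm with a two-finger parallel gripper is mounted at the origin on a cart in front of the work surface, level with it; the furniture and walls round the work are solid. World frame = base frame: x ahead of the robot, y to its left, z up, the work surface at z = 0. Lengths are in m, angles in degrees, forces in N, time in s.
With the tool pointing down it reaches from about 0.425 to 0.825 m from the base axis. Payload 3.6 kg.
Tool frame: the origin (TCP) lies at the very end of the fingers, on their centre line; the grasp point (between the pads) lies 19 mm behind it; z points along the fingers, y is the line along which they close (so a half turn about z gives the same grasp; the last joint's range is limited). The gripper opens to 85 mm and grips with 20 to 120 N. Pads are 22 mm wide; open, the fingers measure 114 mm over their backs; the gripper's body (76 mm by 85 mm) begins 54 mm behind the grasp point. The pads swing forward as they close: fully open they stand 13 mm farther back than shut.
Start: joints at [67.408, 35.231, -0.722, 81.555, 0.464, 63.22, -2.315], TCP at [0.234, -0.606, 0.231] pointing down, gripper open.
Joint ranges: [-178.69, 178.69], [-17.37, 117.87], [-77.05, 75.6], [15.02, 138.74], [-78.02, 258.01], [0.78, 113.62], [-162.83, 162.83]. Speed limits (degrees/s): [159.86, 159.86, 180, 180, 180, 180, 180].

### API

Orientations are given as [roll, pitch, yaw] about the fixed x, y, z axes, in that order (R = Rz(yaw) Ry(pitch) Rx(roll)).
In Python, from plant import r, capture, get_calibration, hand_in, look_for gives the robot as it stands.
- The arm moves only by the shell command python3 -m handwheel 'ROWS' [OPENING]. ROWS is JSON, a list of rows, each a list of 2 entries, a list of its own where there are three numbers: the shift along the world's x, y, z normalised to -1 to 1, where 1 is 0.12 m, then the turn, a rotation vector about the world's x, y, z normalised to -1 to 1, where 1 is 90 degrees. In form: [[[dx, dy, dz], [wx, wy, wz]], ...]. A call has 1 to 20 rows; each row is the pose to reach, as a shift and turn from the pose commanded when the call began; what a row does not reach only later rows make up. A row lasts 1/12 s, in which the tool goes at most 41.7 mm and 7.16 degrees, less where a joint would pass 70% of its speed; a pose out of reach is approached as far as the arm can. A call with a number of a shift or a turn outside -1 to 1 is refused whole. A call with a gripper value outside its range is refused whole. OPENING is the opening, from 0 (shut) to 1 (fully open), set as the call begins (- or left out, the last holds). The fingers move at their own pace and stop on an object; the grip force is fixed at half the most. Time passes only in rows, so rows that repeat a pose let the fingers close. It gives the time, the measured TCP pose, the force, the opening and the grip force at its end, in the units of the state.
- r.observe(): the state, without advancing time (a new reading comes with each control period).
- capture(name): name is "side" or "top" or "wrist"; returns the picture (480x640x3 uint8, red, green, blue); there is no depth.
- get_calibration(name): a dict with "intrinsics" (3x3 intrinsics, pixels), "D" ([k1, k2, p1, p2, k3] as OpenCV has them; the pictures are not rectified), "rvec" (rotation vector, rad) and "tvec" (3), from world to camera coordinates, as OpenCV has them; the wrist camera has in their place "T_tool_cam" (4x4, takes a point from camera to tool coordinates, whose origin is the TCP and whose axes are the flange's). Camera axes: x right, y down, z forward; pixel columns grow to the right and rows downward; lengths in m; the calibration is good to about 2 mm. A picture is of the moment at which its call begins: read the wrist's pose just before it. get_calibration takes no time and is no camera call.
- hand_in(): hands the job in; it is judged then, once.
Trained networks look in the newest picture that a camera, given by its name, has taken for a name from the list of things; names that differ only in an ending like _2 or _b are one class to them, and where a whole thing is asked for, a point or a joint stands for the part that bears it (a point fixed in the world has none). Each returns a list of dicts, best first, with "confidence" (0 to 1); they miss things now and then, are a little off and sometimes report something else, mostly with a low value. They report only what shows in the picture. A call takes as long as a camera call. They do not tell look-alikes from the thing itself.
- look_for(camera, label): "rect" ([left, top, right, bottom] in pixels, round what is visible of it).
The state is a dict: "clock": time; "joints": joint angles; "qd": joint speeds; "joint_torque": joint torques, N m; "tool_pos": TCP position; "orientation": TCP orientation; "force": force on the tool from outside, world axes, zero at the start; "torque": the same for the moment, N m; "opening": finger opening in m; "finger_force": force on a finger pad.
Only numpy, scipy, OpenCV 4.12 (cv2) and the standard library are available. Lean on these libraries where they do the work, as an engineer would, in place of code of your own. Each camera call takes 0.05 s, during which the arm holds its last target. There are 200 camera calls.

### The job

Build the sieve tower for the next sample: onto the receiver pan that is locked on the small shaker, stack the three sieves one at a time from the bottom up, finest mesh first, then the medium, then the coarsest, each seated fully home and level in the rim below it, and close the tower by setting the cap mouth-down over the top rim. Leave the dropper bottle, the timer and the slide carton where they stand.

Things in the scene. Friction and masses are not known exactly. Their poses are not given: they have to be found in the camera images.
- fine_sieve: steel sieve, finest mesh (looks like a closed grey cloth). All three sieves: upright ring, 60 mm outside, 56 mm inside, 38 mm high, 0.09 kg; straight frame from z = 6 to 38 mm, open above; below it a 6 mm deep spigot, 52.4 mm wide (49 at the foot), that drops into the next rim until the shoulder rests on it (pitch 32 mm). Grip across the frame's upper half. Origin: centre of the foot, z up
- medium_sieve: same frame as the fine sieve (60 mm diameter, 38 mm high, 6 mm spigot at the foot), medium mesh: wires 5 mm apart, about eleven openings across. The mesh lies 7 mm above the foot. Origin: centre of the foot, z up; turn about z does not matter
- coarse_sieve: same frame as the fine sieve (60 mm diameter, 38 mm high, 6 mm spigot at the foot), coarsest mesh: wires 16 mm apart, three or four openings across. Origin: centre of the foot, z up; turn about z does not matter
- cap: shallow steel cap lying mouth-down, 12 mm high, 70 mm outside and 65 mm inside (2.4 mm play on a rim); black knob, 18 mm diameter, from z = 12 to 32 mm; 0.07 kg. It goes over the outside of a sieve's rim until its top plate, whose inner face is 10 mm above the mouth, rests on the rim. Grip the knob from above, fingertips just clear of the plate. Origin: centre of the mouth, z up
- shaker: small white benchtop shaker, 110 x 110 mm, black control panel on its front (-x); on it a steel plate and, locked there, the receiver pan, a plain cup, 60 mm outside, 56 mm inside. All fixed to the bench. Origin: centre of its underside. To its left, in the middle of the bench, stands the microtome, 0.2 m high, its knife up to 0.27 m: carry things over it with the fingertips above 0.3 m
- pan_rim (a point): centre of the receiver pan's open upper rim, 84 mm above the bench; the fine sieve's spigot goes 6 mm into it
- dropper_bottle: bystander: brown dropper bottle with black tip, 36 mm diameter, 98 mm high, loose; origin at the centre of its underside
- timer: bystander: white laboratory timer, 62 x 66 x 19 mm, loose; origin at the centre of its underside
- slide_carton: bystander: small white carton of glass slides, 30 x 82 x 30 mm, loose; origin at the centre of its underside
Things that resemble listed ones, but are neither listed nor needed, are in the scene too. What is shaped like the coarse_sieve but pink is not meant.

How it is judged:
By the outcome, as a careful person would: the job done as asked, in the order asked, and still so for the second after the job is handed in, with the robot touching nothing.
It also fails if it takes over 144 s, if anything falls off the work surface, if the arm or the gripper's body presses on something with over 40 N, if the wrist force passes 120 N, or if a joint passes its speed limit or range.

## Working session

There is one attempt and no reset: what is moved stays moved. The work goes in short steps, Python scripts to look and compute and a shell command to move; the robot and the scene stay as the last step left them, time stands still between calls to the robot, and variables do not carry over. Pictures are saved under pics/ and viewed, at most 14 in all, crops included, and the job is handed in when it is done.

```bash
ls; mkdir -p pics; cat > h.py <<'E'
import numpy as np, cv2
from plant import r, capture, get_calibration, hand_in, look_for
from scipy.spatial.transform import Rotation as R
def cam(name):
    c=get_calibration(name); K=np.array(c["intrinsics"],float); D=np.array(c["D"],float)
    if "rvec" in c:
        Rw=cv2.Rodrigues(np.array(c["rvec"],float))[0]; t=np.array(c["tvec"],float).ravel()
    else:
        o=r.observe(); T=np.eye(4); T[:3,:3]=R.from_euler('xyz',o["orientation"],degrees=True).as_matrix(); T[:3,3]=o["tool_pos"]
        M=np.linalg.inv(T@np.array(c["T_tool_cam"])); Rw=M[:3,:3]; t=M[:3,3]
    return K,D,Rw,t
def ray(c,uv,z):
    K,D,Rw,t=c; n=cv2.undistortPoints(np.array([[uv]],float),K,D)[0,0]
    d=Rw.T@np.array([n[0],n[1],1]); o=-Rw.T@t
    return o+d*(z-o[2])/d[2]
def proj(c,P):
    K,D,Rw,t=c; return cv2.projectPoints(np.array(P,float).reshape(-1,1,3),cv2.Rodrigues(Rw)[0],t,K,D)[0][:,0]
def save(im,f): cv2.imwrite(f,im[:,:,::-1])
E
python3 - <<'E'
from h import *
print(r.observe())
for n in("top","side"):
    c=cam(n); im=capture(n); save(im,f"pics/{n}0.png")
    print(n,-c[2].T@c[3])
    for l in("fine_sieve","medium_sieve","coarse_sieve","cap","shaker","dropper_bottle","timer","slide_carton"):
        for d in look_for(n,l)[:4]:
            b=d["rect"];m=((b[0]+b[2])/2,(b[1]+b[3])/2);print(l,np.round(b),round(d["confidence"],2),ray(c,m,.02).round(3))
E
```

```text
pics
{'clock': 0.0, 'joints': array([67.4099735 , 35.2899562 , -0.7241241 , 81.64181647,  0.46458613,
       63.22030742, -2.31459816]), 'qd': array([ 0.03184753, -0.02858103, -0.0634378 ,  0.08460648, -0.01690305,
       -0.04018515, -0.04448468]), 'joint_torque': array([-6.84782117e-05, -4.69211483e+01,  2.59498162e-01, -1.71032596e+01,
        1.00258563e-02,  9.64451378e-03,  2.09658893e-06]), 'tool_pos': array([ 0.23343696, -0.60580575,  0.23012724]), 'orientation': array([-1.79850809e+02,  1.90719442e-03,  2.10769121e+01]), 'force': array([-0.213444  ,  0.27351321, -0.02770049]), 'torque': array([-0.04703689,  0.03069715, -0.04155547]), 'finger_force': 0.0, 'opening': 0.08535432154880754}
top [ 0.30132808 -0.0284179   1.20154506]
fine_sieve [228. 248. 251. 273.] 0.61 [0.458 0.151 0.02 ]
medium_sieve [179. 245. 208. 268.] 0.84 [0.471 0.269 0.02 ]
coarse_sieve [387. 252. 413. 276.] 0.55 [ 0.44  -0.261  0.02 ]
cap [128. 250. 158. 274.] 0.76 [0.461 0.395 0.02 ]
shaker [394. 184. 443. 231.] 0.84 [ 0.589 -0.319  0.02 ]
dropper_bottle [205. 221. 228. 236.] 0.76 [0.544 0.212 0.02 ]
timer [471. 217. 505. 247.] 0.77 [ 0.519 -0.495  0.02 ]
slide_carton [394. 183. 441. 236.] 0.49 [ 0.582 -0.316  0.02 ]
side [ 0.30563613 -1.19587169  0.8452367 ]
fine_sieve [272. 207. 292. 233.] 0.87 [0.447 0.156 0.02 ]
medium_sieve [273. 189. 298. 210.] 0.56 [0.47 0.27 0.02]
coarse_sieve [286. 301. 312. 332.] 0.75 [ 0.44  -0.258  0.02 ]
coarse_sieve [285. 333. 314. 364.] 0.65 [ 0.428 -0.358  0.02 ]
cap [268. 178. 292. 192.] 0.5 [0.464 0.365 0.02 ]
dropper_bottle [341. 298. 394. 356.] 0.36 [ 0.582 -0.311  0.02 ]
timer [340. 381. 376. 422.] 0.61 [ 0.517 -0.51   0.02 ]
slide_carton [272. 252. 282. 283.] 0.9 [ 0.411 -0.068  0.02 ]
```

```bash
python3 - <<'E'
import cv2
a=cv2.imread('pics/top0.png')[150:310,100:540]; b=cv2.imread('pics/side0.png')[140:440,220:450]
cv2.imwrite('pics/a.png',cv2.resize(a,(800,291),interpolation=cv2.INTER_CUBIC)); cv2.imwrite('pics/b.png',cv2.resize(b,None,fx=2,fy=2,interpolation=cv2.INTER_CUBIC))
E
```

```text
(no output)
```

View pics/a.png

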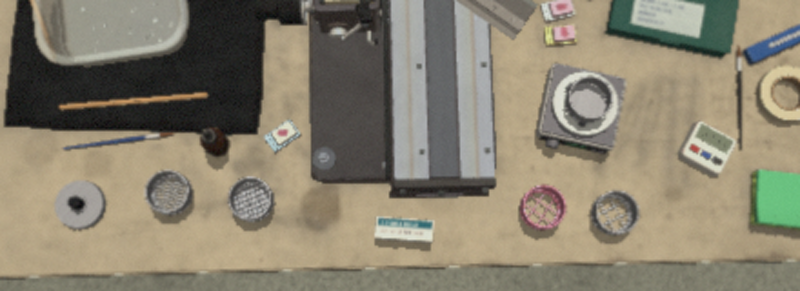

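View pics/b.png

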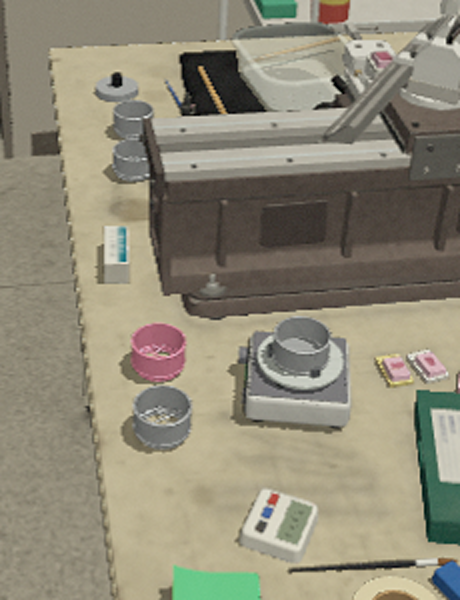

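Reading of the pictures, in top-crop pixels:
- The two grey rings on the left, at (168,193) and (250,200), must be the fine and medium sieves. Which is which still has to be confirmed.
- The grey coarse ring is at (615,214). The pink one at (543,207) is the decoy.
- The cap is at (80,204) and the shaker at (580,105).

Next I raise the arm, turn the gripper to close along x, and look with the wrist camera.

```bash
python3 -m handwheel '[[[0.5,0.5,0.8],[0,0,0.767]],[[0.5,0.5,0.8],[0,0,0.767]],[[0.8,1,0.8],[0,0,0.767]],[[0.8,1,0.8],[0,0,0.767]],[[0.8,1,0.8],[0,0,0.767]],[[0.8,1,0.8],[0,0,0.767]],[[0.8,1,0.8],[0,0,0.767]],[[0.8,1,0.8],[0,0,0.767]],[[0.8,1,0.8],[0,0,0.767]],[[0.8,1,0.8],[0,0,0.767]],[[0.8,1,0.8],[0,0,0.767]],[[0.8,1,0.8],[0,0,0.767]]]' 1
python3 -m handwheel '[[[0.8,1,0],[0,0,0]],[[0.8,1,0],[0,0,0]],[[0.8,1,0],[0,0,0]],[[0.8,1,0],[0,0,0]],[[0.8,1,0],[0,0,0]],[[0.8,1,0],[0,0,0]],[[0.8,1,0],[0,0,0]]]'
python3 - <<'E'
from h import *
print(get_calibration("wrist")["T_tool_cam"]); o=r.observe(); print(o["tool_pos"],o["orientation"],o["joints"])
c=cam("wrist"); save(capture("wrist"),"pics/w1.png")
print(ray(c,(320,240),.04))
for l in ("coarse_sieve","shaker"):
    for d in look_for("wrist",l): print(l,np.round(d["rect"]),d["confidence"])
E
```

```text
clock: 1.9
tool_pos: [0.3295, -0.4866, 0.3273]
orientation: [180.0, -0.0, 90.0]
force: [-0.2, 0.4, 0.4]
opening: 0.0854
finger_force: 0.0
clock: 2.48
tool_pos: [0.4251, -0.3674, 0.3272]
orientation: [-179.9, 0.1, 90.0]
force: [-0.1, -0.2, 0.4]
opening: 0.0854
finger_force: 0.0
[[-1.13494716e-04 -9.54695787e-01 -2.97583504e-01  7.61452169e-02]
 [ 9.99999981e-01 -1.55137901e-04  1.16319575e-04 -5.97578648e-04]
 [-1.57216289e-04 -2.97583486e-01  9.54695786e-01 -1.41830399e-01]
 [ 0.00000000e+00  0.00000000e+00  0.00000000e+00  1.00000000e+00]]
[ 0.42510053 -0.36736032  0.32724765] [-1.79941507e+02  6.17962811e-02  8.99869084e+01] [ 52.11354521  23.85469805 -20.72459795  87.24932934   8.82076521
  70.51257942  30.04721653]
[ 0.42778962 -0.42938197  0.04      ]
coarse_sieve [300.  50. 360. 116.] 0.78
coarse_sieve [294. 151. 349. 202.] 0.65
shaker [392.  80. 523. 200.] 0.88
```

View pics/w1.png

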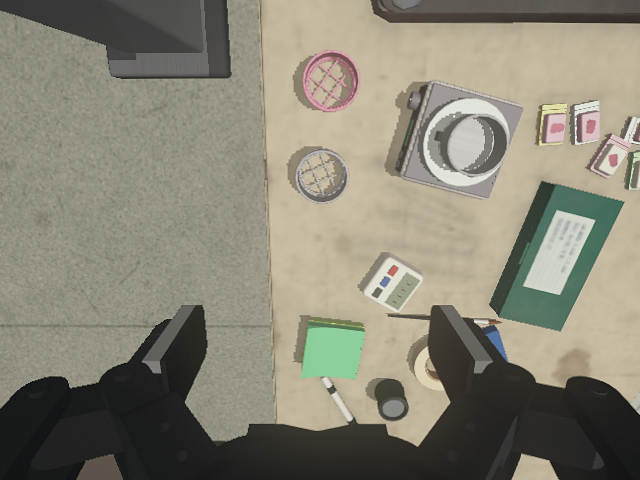

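The wrist view shows the grey coarse sieve at (321,176), the pink decoy at (331,81) and the pan rim at (475,145). Next is a centred view of the pan. I'll view each ring from this same relative viewpoint, so calibration errors cancel.

```bash
cat >> h.py <<'E'
def rim(c,im,x,y,z,rad=(.030,.028),s=.014):
    g=cv2.GaussianBlur(cv2.cvtColor(im,cv2.COLOR_RGB2GRAY),(3,3),0)
    dt=np.minimum(cv2.distanceTransform(255-cv2.Canny(g,50,120),cv2.DIST_L2,5),4)
    a=np.linspace(0,2*np.pi,90,endpoint=False); b=np.concatenate([np.c_[q*np.cos(a),q*np.sin(a),0*a] for q in rad])
    def f(p):
        u=proj(c,b+[p[0],p[1],z]).astype(np.float32); return cv2.remap(dt,u[:,:1],u[:,1:],cv2.INTER_LINEAR,borderMode=cv2.BORDER_REPLICATE).mean()
    G=np.arange(-s,s+1e-6,.001); p=min(((x+i,y+j) for i in G for j in G),key=f)
    from scipy.optimize import minimize
    m=minimize(f,p,method="Nelder-Mead",options=dict(initial_simplex=np.array(p)+[[0,0],[.0008,0],[0,.0008]]))
    return m.x.round(4),round(m.fun,2)
def draw(c,im,x,y,z,rad,f,box):
    im=im.copy(); a=np.linspace(0,2*np.pi,90)
    for u in proj(c,np.c_[x+rad*np.cos(a),y+rad*np.sin(a),0*a+z]): im[int(u[1]+.5),int(u[0]+.5)]=[255,0,0]
    l,t,rr,bb=box; save(cv2.resize(im[t:bb,l:rr],None,fx=3,fy=3,interpolation=cv2.INTER_NEAREST),f)
E
python3 -m handwheel '[[[0.65,0.45,0.2],[0,0,0]],[[0.65,0.45,0.2],[0,0,0]],[[0.65,0.45,0.2],[0,0,0]],[[0.65,0.45,0.2],[0,0,0]],[[0.65,0.45,0.2],[0,0,0]]]'
python3 -m handwheel '[[[0.65,0.45,0.2],[0,0,0]],[[0.65,0.45,0.2],[0,0,0]],[[0.65,0.45,0.2],[0,0,0]],[[0.65,0.45,0.2],[0,0,0]],[[0.65,0.45,0.2],[0,0,0]],[[0.65,0.45,0.2],[0,0,0]]]'
python3 - <<'E'
from h import *
c=cam("wrist"); im=capture("wrist"); o=r.observe(); print(o["tool_pos"])
p,f=rim(c,im,.575,-.315,.084); print("pan",p,f)
u=proj(c,[[*p,.084]])[0].astype(int); print(u); draw(c,im,*p,.084,.03,"pics/w2.png",(u[0]-80,max(u[1]-80,0),u[0]+80,u[1]+80))
ct=cam("top"); it=capture("top"); print("top",rim(ct,it,*p,.084), "coarse",rim(ct,it,.428,-.358,.038))
E
```

```text
clock: 3.05
tool_pos: [0.5037, -0.3128, 0.3511]
orientation: [-180.0, 0.0, 90.1]
force: [-0.9, -0.2, 0.2]
opening: 0.0857
finger_force: 0.0
clock: 3.55
tool_pos: [0.5797, -0.2616, 0.3746]
orientation: [-179.8, 0.1, 89.8]
force: [-0.7, -1.0, 0.1]
opening: 0.0854
finger_force: 0.0
[ 0.57965698 -0.26161942  0.37473852]
pan [ 0.5831 -0.3155] 0.74
[321 232]
top (array([ 0.5826, -0.3181]), np.float64(0.48)) coarse (array([ 0.4295, -0.3559]), np.float64(1.32))
```

View pics/w2.png

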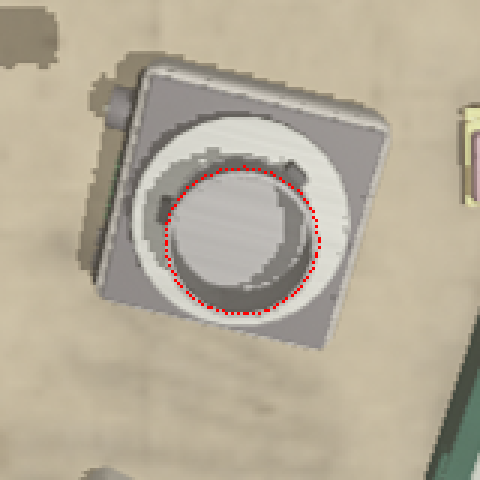

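```bash
python3 - <<'E'
from h import *
c=cam("wrist"); im=capture("wrist"); print(r.observe()["tool_pos"])
p,f=rim(c,im,.583,-.316,.084,s=.006); print("pan",p,f); print(rim(c,im,.583,-.316,.084,rad=(.03,),s=.006),rim(c,im,.583,-.316,.084,rad=(.028,),s=.006))
b=cv2.resize(im[195:275,280:360],None,fx=7,fy=7,interpolation=cv2.INTER_CUBIC)
a=np.linspace(0,2*np.pi,24)
for q,col in((.03,(255,0,0)),(.028,(0,0,255))):
    for u in proj(c,np.c_[p[0]+q*np.cos(a),p[1]+q*np.sin(a),0*a+.084]): cv2.circle(b,tuple(int(v) for v in (u-[280,195]+.5)*7),2,col,-1)
save(b,"pics/w3.png")
E
```

```text
[ 0.58012502 -0.26079135  0.3750797 ]
pan [ 0.5828 -0.3165] 0.75
(array([ 0.5833, -0.3155]), np.float64(0.86)) (array([ 0.5827, -0.3168]), np.float64(0.6))
```

View pics/w3.png

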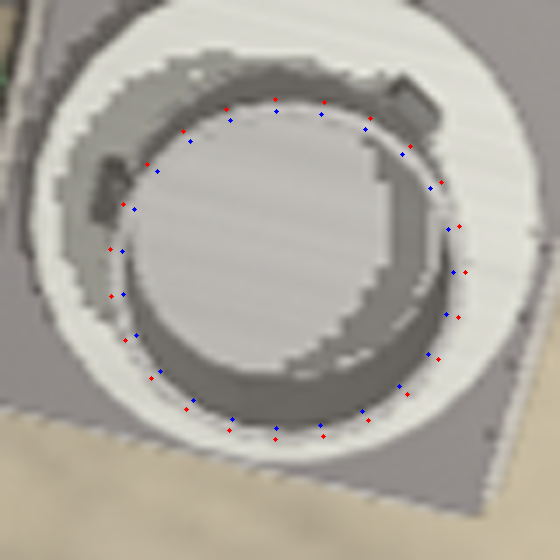

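The fitted rim sits well on the pan: inner edge 128–448 × 103–430 in the crop, centre about (0.583, −0.316). Next I go left to view the two grey sieves from the same relative position.

```bash
python3 -m handwheel '[[[-0.2,0.98,0],[0,0,0]],[[-0.2,0.98,0],[0,0,0]],[[-0.2,0.98,0],[0,0,0]],[[-0.2,0.98,0],[0,0,0]]]'|head -2
python3 -m handwheel '[[[-0.2,0.98,0],[0,0,0]],[[-0.2,0.98,0],[0,0,0]],[[-0.2,0.98,0],[0,0,0]],[[-0.2,0.98,0],[0,0,0]]]'|head -2
python3 -m handwheel '[[[-0.2,0.98,0],[0,0,0]],[[-0.2,0.98,0],[0,0,0]],[[-0.2,0.98,0],[0,0,0]],[[-0.2,0.98,0],[0,0,0]]]'|head -2
python3 -m handwheel '[[[-0.2,0.98,0],[0,0,0]],[[-0.2,0.98,0],[0,0,0]],[[-0.2,0.98,0],[0,0,0]],[[-0.2,0.98,0],[0,0,0]]]'|head -2
python3 -m handwheel '[[[-0.13,0.97,-0.38],[0,0,0]],[[-0.13,0.97,-0.38],[0,0,0]],[[-0.13,0.97,-0.38],[0,0,0]],[[-0.13,0.97,-0.38],[0,0,0]],[[-0.13,0.97,-0.38],[0,0,0]],[[-0.13,0.97,-0.38],[0,0,0]],[[-0.13,0.97,-0.38],[0,0,0]]]'
python3 - <<'E'
from h import *
c=cam("wrist"); im=capture("wrist"); print(r.observe()["tool_pos"])
save(im,"pics/w4.png")
for n,x,y in(("A",.468,.267),("B",.455,.15)):
    p,f=rim(c,im,x,y,.038); print(n,p,f,proj(c,[[*p,.038]]))
for l in("fine_sieve","medium_sieve","cap","dropper_bottle"):
    for d in look_for("wrist",l): print(l,np.round(d["rect"]),d["confidence"])
E
```

```text
clock: 4.03
tool_pos: [0.5565, -0.1311, 0.3769]
clock: 4.37
tool_pos: [0.5316, -0.0139, 0.3767]
clock: 4.7
tool_pos: [0.5068, 0.1032, 0.3763]
clock: 5.03
tool_pos: [0.4821, 0.2202, 0.3759]
clock: 5.62
tool_pos: [0.4717, 0.326, 0.3302]
orientation: [179.9, 0.1, 89.9]
force: [0.9, -0.2, -0.4]
opening: 0.085
finger_force: 0.0
[0.47167564 0.32610523 0.33032318]
A [0.4714 0.2731] 0.71 [[316.88464131 231.43542999]]
B [0.4593 0.1589] 0.65 [[307.55756064 317.55281625]]
fine_sieve [282. 286. 329. 340.] 0.55
medium_sieve [289. 204. 346. 257.] 0.71
cap [277.  86. 334. 150.] 0.71
dropper_bottle [354. 259. 390. 307.] 0.68
```

View pics/w4.png

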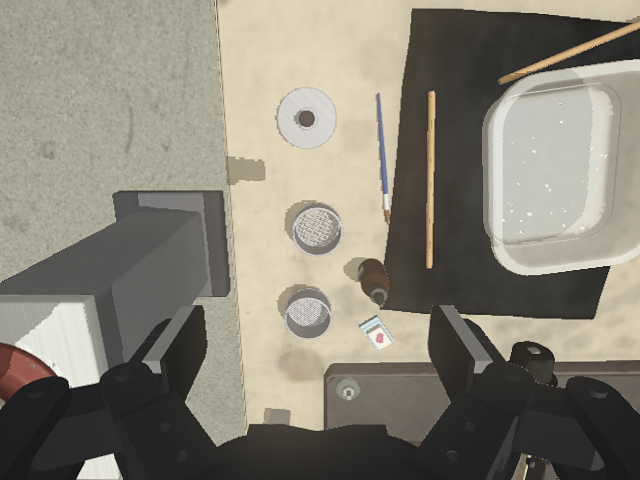

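Pixels: cap at (306,118), ring A at (317,229), ring B at (308,313), dropper bottle at (372,280). Candidates for the fine sieve are A and B, so I check both in one crop.

```bash
python3 - <<'E'
from h import *
im=cv2.imread("pics/w4.png")
cv2.imwrite("pics/w4c.png",cv2.resize(im[195:345,270:400],None,fx=4,fy=4,interpolation=cv2.INTER_CUBIC))
E
```

```text
(no output)
```

View pics/w4c.png

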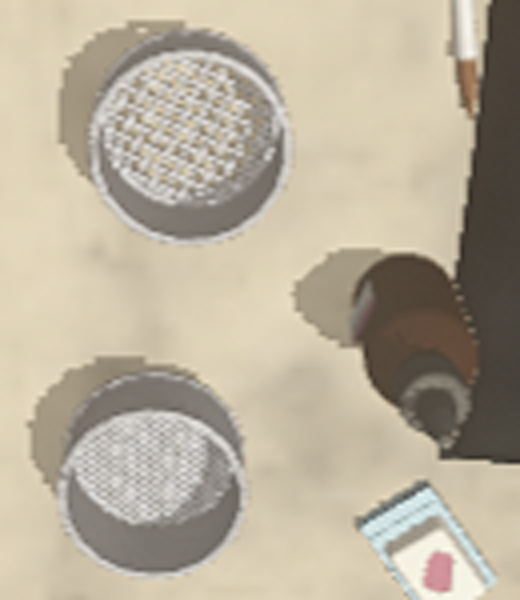

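A shows bench through about 11 openings, so it is the medium. B is a closed grey cloth, so it is the fine. Now the standard view of B.

```bash
python3 -m handwheel '[[[-0.13,-0.93,0],[0,0,0]],[[-0.13,-0.93,0],[0,0,0]],[[-0.13,-0.93,0],[0,0,0]],[[-0.13,-0.93,0],[0,0,0]],[[-0.13,-0.93,0],[0,0,0]],[[-0.13,-0.93,0],[0,0,0]],[[-0.13,-0.93,0],[0,0,0]]]'
python3 - <<'E'
from h import *
c=cam("wrist"); im=capture("wrist"); print(r.observe()["tool_pos"])
p,f=rim(c,im,.457,.155,.038); print("B",p,f,proj(c,[[*p,.038]]),rim(c,im,.457,.155,.038,rad=(.03,)),rim(c,im,.457,.155,.038,rad=(.028,)))
ct=cam("top"); it=capture("top")
for q in((.457,.155),(.470,.270)): print("top",rim(ct,it,*q,.038))
ct=cam("side"); it=capture("side"); print("side",rim(ct,it,.457,.155,.038))
u=proj(c,[[*p,.038]])[0].astype(int)
b=cv2.resize(im[u[1]-35:u[1]+35,u[0]-35:u[0]+35],None,fx=7,fy=7,interpolation=cv2.INTER_CUBIC)
a=np.linspace(0,2*np.pi,24)
for q,col in((.03,(255,0,0)),(.028,(0,0,255))):
    for v in proj(c,np.c_[p[0]+q*np.cos(a),p[1]+q*np.sin(a),0*a+.038]): cv2.circle(b,tuple(int(k) for k in (v-u+35.5)*7),2,col,-1)
save(b,"pics/w5.png")
E
```

```text
clock: 6.45
tool_pos: [0.4544, 0.2183, 0.33]
orientation: [180.0, -0.1, 90.2]
force: [-0.3, -0.7, -0.2]
opening: 0.0853
finger_force: 0.0
[0.45434229 0.21829516 0.32982439]
B [0.459  0.1578] 0.73 [[321.05648062 238.18035876]] (array([0.4579, 0.1588]), np.float64(0.87)) (array([0.4592, 0.1578]), np.float64(0.56))
top (array([0.4597, 0.155 ]), np.float64(0.4))
top (array([0.4617, 0.2587]), np.float64(1.96))
side (array([0.4572, 0.1505]), np.float64(0.59))
```

View pics/w5.png

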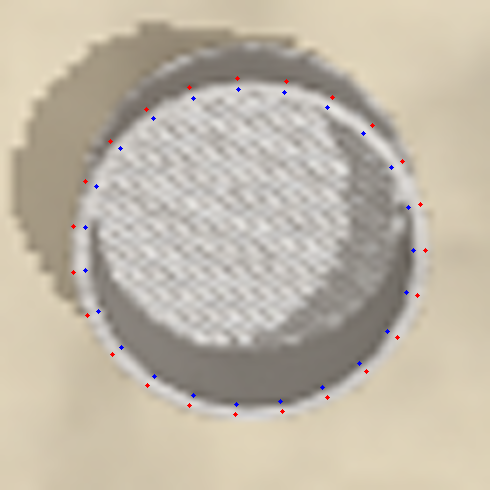

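```bash
python3 -m handwheel '[[[0.04,-0.5,-0.4],[0,0,0]],[[0.04,-0.5,-0.8],[0,0,0]],[[0.04,-0.5,-1],[0,0,0]],[[0.04,-0.5,-1],[0,0,0]],[[0.04,-0.5,-1],[0,0,0]]]'|head -2
python3 -m handwheel '[[[0,0,-0.3],[0,0,0]],[[0,0,-0.6],[0,0,0]],[[0,0,-0.9],[0,0,0]],[[0,0,-1],[0,0,0]],[[0,0,-1],[0,0,0]],[[0,0,-1],[0,0,0]],[[0,0,-1],[0,0,0]],[[0,0,-1],[0,0,0]]]'
python3 - <<'E'
from h import *
print(r.observe()["tool_pos"])
c=cam("wrist"); im=capture("wrist"); save(im,"pics/w6.png")
print(proj(c,[[.459,.158,.038]]))
E
```

```text
clock: 7.02
tool_pos: [0.4569, 0.1547, 0.2058]
clock: 7.68
tool_pos: [0.4609, 0.1578, 0.0916]
orientation: [179.8, -0.1, 90.1]
force: [-0.3, -0.0, -0.3]
opening: 0.0857
finger_force: 0.0
[0.46091579 0.15784369 0.09159735]
[[314.13301117 263.19586287]]
```

View pics/w6.png

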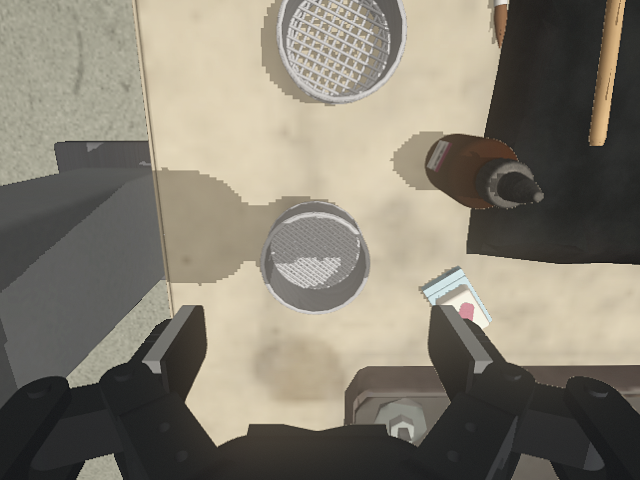

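The ring appears at (316,262), as projected, and the bottle is clear. I descend and grip.

```bash
python3 -m handwheel '[[[-0.01,0,-0.2],[0,0,0]],[[-0.01,0,-0.4],[0,0,0]],[[-0.01,0,-0.55],[0,0,0]],[[-0.01,0,-0.65],[0,0,0]],[[-0.01,0,-0.65],[0,0,0]],[[-0.01,0,-0.65],[0,0,0]],[[-0.01,0,-0.65],[0,0,0]]]'
python3 -m handwheel '[[[0,0,0],[0,0,0]],[[0,0,0],[0,0,0]],[[0,0,0],[0,0,0]],[[0,0,0],[0,0,0]],[[0,0,0],[0,0,0]],[[0,0,0],[0,0,0]],[[0,0,0],[0,0,0]],[[0,0,0],[0,0,0]],[[0,0,0],[0,0,0]],[[0,0,0],[0,0,0]]]' 0.5
python3 - <<'E'
from h import *
print(r.observe()["tool_pos"])
c=cam("wrist"); im=capture("wrist"); save(im,"pics/w7.png")
E
```

```text
clock: 8.32
tool_pos: [0.4591, 0.1572, 0.0129]
orientation: [179.9, -0.1, 90.1]
force: [-0.0, -0.7, -0.6]
opening: 0.0854
finger_force: 0.0
clock: 9.15
tool_pos: [0.459, 0.157, 0.0132]
orientation: [179.9, -0.0, 90.1]
force: [-1.8, 0.1, 7.8]
opening: 0.0582
finger_force: 63.6
[0.45902351 0.1569651  0.01319265]
```

View pics/w7.png

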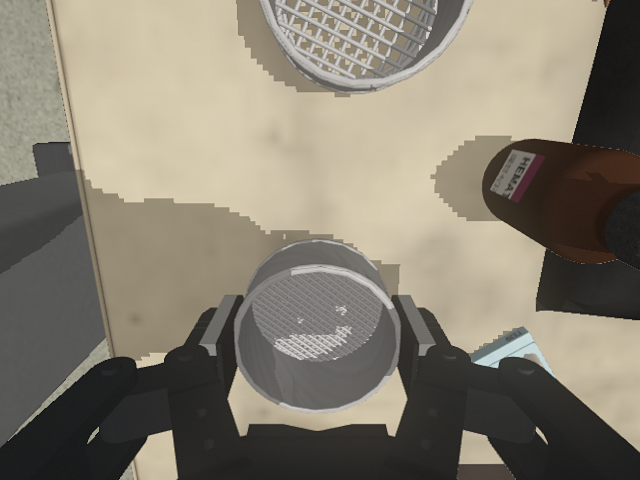

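The fine sieve is gripped (opening 58 mm, 64 N) and its whole rim shows at (318,338), so I can fit it in the hand. Then lift and carry.

```bash
python3 - <<'E'
from h import *
c=cam("wrist"); im=capture("wrist")
for rad in((.03,.028),(.03,),(.028,)): print(rim(c,im,.459,.158,.038,rad,s=.006))
E
python3 -m handwheel '[[[0,0,0.2],[0,0,0]],[[0,0,0.5],[0,0,0]],[[0,0,0.8],[0,0,0]],[[0,0,1],[0,0,0]],[[0,0,1],[0,0,0]]]'|head -2
python3 -m handwheel '[[[0,0,0.3],[0,0,0]],[[0,0,0.6],[0,0,0]],[[0,0,0.9],[0,0,0]],[[0,0,1],[0,0,0]],[[0,0,1],[0,0,0]]]'|head -2
python3 -m handwheel '[[[0,0,0.3],[0,0,0]],[[0,0,0.6],[0,0,0]],[[0,0,0.8],[0,0,0]],[[0,0,0.8],[0,0,0]],[[0,0,0.8],[0,0,0]]]'
python3 -m handwheel '[[[0,-0.3,0],[0,0,0]],[[0,-0.6,0],[0,0,0]],[[0,-0.9,0],[0,0,0]],[[0,-1,0],[0,0,0]],[[0,-1,0],[0,0,0]]]'|head -2
python3 -m handwheel '[[[0.1,-0.3,0],[0,0,0]],[[0.2,-0.6,0],[0,0,0]],[[0.3,-0.9,0],[0,0,0]],[[0.35,-1,0],[0,0,0]],[[0.35,-1,0],[0,0,0]]]'|head -2
python3 -m handwheel '[[[0.1,-0.3,0],[0,0,0]],[[0.2,-0.6,0],[0,0,0]],[[0.3,-0.9,0],[0,0,0]],[[0.35,-1,0],[0,0,0]],[[0.35,-1,0],[0,0,0]]]'|head -2
python3 -m handwheel '[[[0.1,-0.3,0],[0,0,0]],[[0.2,-0.6,0],[0,0,0]],[[0.3,-0.9,0],[0,0,0]],[[0.33,-0.95,0],[0,0,0]],[[0.33,-0.95,0],[0,0,0]],[[0.33,-0.95,0],[0,0,0]]]'
```

```text
(array([0.4583, 0.1572]), np.float64(1.26))
(array([0.4582, 0.1573]), np.float64(1.48))
(array([0.4583, 0.1571]), np.float64(1.01))
clock: 9.67
tool_pos: [0.4611, 0.1582, 0.1368]
clock: 10.08
tool_pos: [0.4597, 0.1575, 0.2548]
clock: 10.5
tool_pos: [0.4579, 0.1564, 0.3468]
orientation: [-180.0, 0.0, 90.1]
force: [-0.0, -0.7, -0.7]
opening: 0.0582
finger_force: 65.2
clock: 10.92
tool_pos: [0.4567, 0.0312, 0.3443]
clock: 11.33
tool_pos: [0.5001, -0.0874, 0.3445]
clock: 11.75
tool_pos: [0.5421, -0.206, 0.3445]
clock: 12.25
tool_pos: [0.5823, -0.3137, 0.3462]
orientation: [-179.9, -0.3, 90.3]
force: [-0.6, 1.3, -0.8]
opening: 0.0583
finger_force: 65.2
```

```bash
python3 -m handwheel '[[[0.01,-0.02,-0.3],[0,0,0]],[[0.01,-0.02,-0.6],[0,0,0]],[[0.01,-0.02,-0.9],[0,0,0]],[[0.01,-0.02,-0.9],[0,0,0]]]'|head -2
python3 -m handwheel '[[[0,0,-0.2],[0,0,0]],[[0,0,-0.5],[0,0,0]],[[0,0,-0.7],[0,0,0]],[[0,0,-0.85],[0,0,0]],[[0,0,-0.85],[0,0,0]],[[0,0,-0.85],[0,0,0]],[[0,0,-0.85],[0,0,0]],[[0,0,-0.85],[0,0,0]]]'
python3 - <<'E'
from h import *
print([r.observe()["tool_pos"].round(4) for _ in range(3)],r.observe()["orientation"])
c=cam("wrist"); im=capture("wrist"); save(im,"pics/w8.png")
p=r.observe()["tool_pos"]; print(p, rim(c,im,p[0],p[1],p[2]+.0248,s=.006))
E
```

```text
clock: 12.58
tool_pos: [0.5784, -0.3139, 0.2318]
clock: 13.25
tool_pos: [0.5848, -0.3195, 0.1407]
orientation: [179.7, 0.1, 90.1]
force: [0.2, 0.1, -1.2]
opening: 0.0582
finger_force: 65.2
[array([ 0.5848, -0.3195,  0.1407]), array([ 0.5848, -0.3195,  0.1407]), array([ 0.5848, -0.3195,  0.1407])] [1.79729628e+02 9.60326194e-02 9.01445404e+01]
[ 0.58442608 -0.31972554  0.14037605] (array([ 0.5841, -0.3192]), np.float64(1.18))
```

View pics/w8.png

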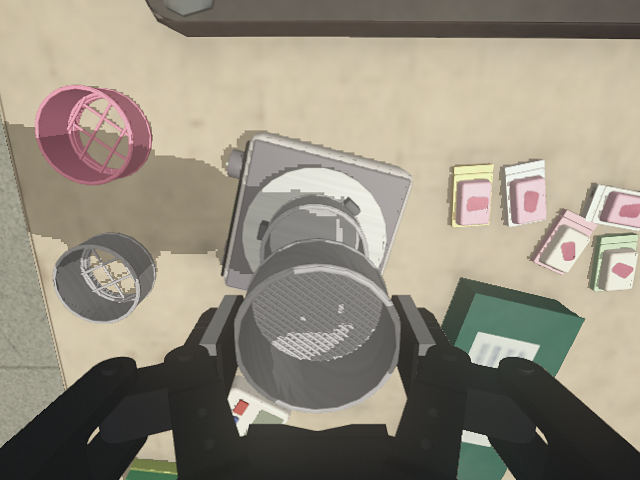

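The fine sieve is held level above the pan. I correct by about 1 and 3 mm and come down to just above the rim.

```bash
python3 -m handwheel '[[[-0.01,0.025,-0.1],[0,0,0]],[[-0.01,0.025,-0.2],[0,0,0]],[[-0.01,0.025,-0.29],[0,0,0]],[[-0.01,0.025,-0.29],[0,0,0]],[[-0.01,0.025,-0.29],[0,0,0]],[[-0.01,0.025,-0.29],[0,0,0]],[[-0.01,0.025,-0.29],[0,0,0]],[[-0.01,0.025,-0.29],[0,0,0]],[[-0.01,0.025,-0.29],[0,0,0]]]'
python3 - <<'E'
from h import *
import time
for i in range(4):
    c=cam("wrist"); im=capture("wrist"); o=r.observe(); p=o["tool_pos"]; print(p.round(4),o["orientation"].round(2))
E
```

```text
clock: 14.05
tool_pos: [0.5821, -0.3169, 0.1034]
orientation: [180.0, 0.0, 90.1]
force: [0.3, 0.4, -0.6]
opening: 0.058
finger_force: 65.2
[ 0.582  -0.3168  0.1033] [1.7996e+02 2.0000e-02 9.0100e+01]
[ 0.5819 -0.3168  0.1032] [1.7998e+02 1.0000e-02 9.0100e+01]
[ 0.5818 -0.3168  0.1032] [1.7998e+02 1.0000e-02 9.0100e+01]
[ 0.5818 -0.3167  0.1031] [179.99   0.    90.1 ]
```

```bash
python3 -m handwheel '[[[0.014,0,0],[0,0,0]],[[0.014,0,0],[0,0,0]],[[0.014,0,-0.02],[0,0,0]],[[0.014,0,-0.04],[0,0,0]],[[0.014,0,-0.06],[0,0,0]],[[0.014,0,-0.06],[0,0,0]],[[0.014,0,-0.06],[0,0,0]]]'
python3 -m handwheel '[[[0,0,-0.02],[0,0,0]],[[0,0,-0.03],[0,0,0]],[[0,0,-0.03],[0,0,0]],[[0,0,-0.03],[0,0,0]],[[0,0,-0.03],[0,0,0]]]'
```

```text
clock: 14.83
tool_pos: [0.5832, -0.3166, 0.0953]
orientation: [-180.0, -0.0, 90.1]
force: [0.9, -0.5, -1.0]
opening: 0.0585
finger_force: 65.2
clock: 15.25
tool_pos: [0.5835, -0.3167, 0.0921]
orientation: [180.0, 0.0, 90.1]
force: [0.2, 0.3, -1.9]
opening: 0.0582
finger_force: 65.2
```

```bash
python3 -m handwheel '[[[0,0,-0.01],[0,0,0]],[[0,0,-0.015],[0,0,0]],[[0,0,-0.015],[0,0,0]],[[0,0,-0.015],[0,0,0]],[[0,0,-0.015],[0,0,0]]]'
```

```text
clock: 15.67
tool_pos: [0.5837, -0.3168, 0.0913]
orientation: [180.0, 0.0, 90.1]
force: [-2.0, 0.1, 5.6]
opening: 0.0583
finger_force: 65.7
```

Contact at 5.6 N at the expected height, so it is seated. I release, lift and check.

```bash
python3 -m handwheel '[[[0,0,0],[0,0,0]],[[0,0,0],[0,0,0]],[[0,0,0],[0,0,0]],[[0,0,0],[0,0,0]],[[0,0,0],[0,0,0]],[[0,0,0],[0,0,0]]]' 1
python3 -m handwheel '[[[0,0,0.1],[0,0,0]],[[0,0,0.3],[0,0,0]],[[0,0,0.6],[0,0,0]],[[0,0,0.9],[0,0,0]],[[0,0,1],[0,0,0]],[[0,0,1],[0,0,0]]]'|head -2
python3 -m handwheel '[[[0,0,0.3],[0,0,0]],[[0,0.2,0.6],[0,0,0]],[[0,0.4,0.9],[0,0,0]],[[0,0.46,1],[0,0,0]],[[0,0.46,1],[0,0,0]]]'|head -2
python3 -m handwheel '[[[0,0,0.3],[0,0,0]],[[0,0,0.6],[0,0,0]],[[0,0,0.6],[0,0,0]],[[0,0,0.6],[0,0,0]],[[0,0,0.6],[0,0,0]],[[0,0,0.6],[0,0,0]]]'
python3 - <<'E'
from h import *
c=cam("wrist"); im=capture("wrist"); o=r.observe(); print(o["tool_pos"],o["orientation"])
p,f=rim(c,im,.583,-.316,.116,s=.01); print(p,f,rim(c,im,.583,-.316,.116,rad=(.028,),s=.01))
u=proj(c,[[*p,.116]])[0].astype(int)
w=cv2.resize(im[u[1]-40:u[1]+40,u[0]-40:u[0]+40],(480,480),interpolation=cv2.INTER_CUBIC)
a=np.linspace(0,2*np.pi,24)
for v in proj(c,np.c_[p[0]+.03*np.cos(a),p[1]+.03*np.sin(a),0*a+.116]): cv2.circle(w,tuple(int(k) for k in (v-u+40.5)*6),2,(255,0,0),-1)
cs=cam("side"); s=capture("side"); v=proj(cs,[[.583,-.316,.1]])[0].astype(int); print("side",rim(cs,s,*p,.116))
ct=cam("top"); print("top",rim(ct,capture("top"),*p,.116))
z=cv2.resize(s[v[1]-50:v[1]+30,v[0]-26:v[0]+27],(318,480),interpolation=cv2.INTER_CUBIC)
save(np.hstack([w,z]),"pics/w9.png")
E
```

```text
clock: 16.17
tool_pos: [0.5834, -0.3167, 0.0901]
orientation: [-180.0, -0.0, 90.1]
force: [0.2, -1.1, 0.7]
opening: 0.0852
finger_force: 0.0
clock: 16.67
tool_pos: [0.5862, -0.3175, 0.2165]
clock: 17.08
tool_pos: [0.5859, -0.2575, 0.3354]
clock: 17.58
tool_pos: [0.5824, -0.262, 0.3996]
orientation: [-179.7, -0.1, 90.1]
force: [-0.1, -0.2, -0.1]
opening: 0.0858
finger_force: 0.0
[ 0.58255818 -0.26188062  0.39976517] [-1.79735024e+02 -7.68384834e-02  9.00771806e+01]
[ 0.5831 -0.3162] 0.74 (array([ 0.5828, -0.3158]), np.float64(0.52))
side (array([ 0.5853, -0.3151]), np.float64(0.59))
top (array([ 0.5828, -0.3173]), np.float64(0.42))
```

View pics/w9.png

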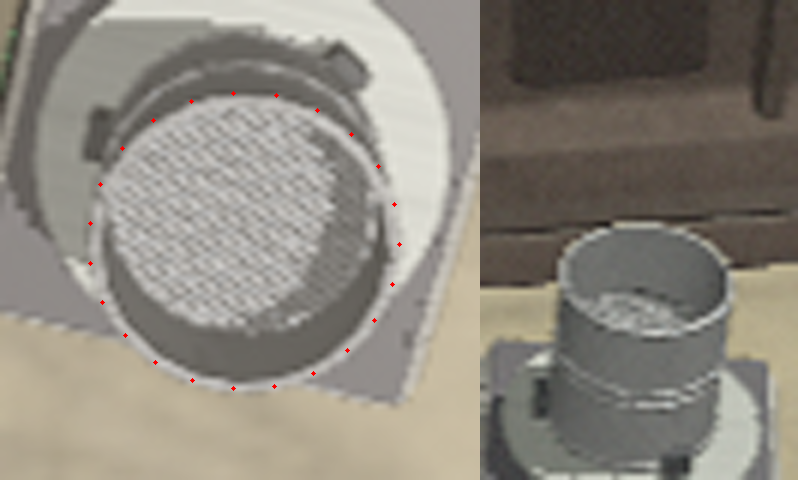

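The fine sieve is seated level: rim centred on the pan, with a closed, even seam in the side view. Now the medium sieve at A.

```bash
python3 -m handwheel '[[[-0.06,0.3,0],[0,0,0]],[[-0.12,0.6,0],[0,0,0]],[[-0.23,1,0],[0,0,0]],[[-0.23,1,0],[0,0,0]]]'|head -2
python3 -m handwheel '[[[-0.06,0.3,0],[0,0,0]],[[-0.12,0.6,0],[0,0,0]],[[-0.23,1,0],[0,0,0]],[[-0.23,1,0],[0,0,0]]]'|head -2
python3 -m handwheel '[[[-0.06,0.3,0],[0,0,0]],[[-0.12,0.6,0],[0,0,0]],[[-0.23,1,0],[0,0,0]],[[-0.23,1,0],[0,0,0]]]'|head -2
python3 -m handwheel '[[[-0.06,0.3,0],[0,0,0]],[[-0.12,0.6,0],[0,0,0]],[[-0.23,1,0],[0,0,0]],[[-0.23,1,0],[0,0,0]]]'|head -2
python3 -m handwheel '[[[0,0.3,-0.2],[0,0,0]],[[0,0.46,-0.5],[0,0,0]],[[0,0.46,-0.8],[0,0,0]],[[0,0.46,-1],[0,0,0]],[[0,0.46,-1],[0,0,0]]]'|head -2
python3 -m handwheel '[[[0,0,-0.3],[0,0,0]],[[0,0,-0.6],[0,0,0]],[[0,0,-0.9],[0,0,0]],[[0,0,-1],[0,0,0]],[[0,0,-1],[0,0,0]]]'|head -2
python3 -m handwheel '[[[0,0,-0.3],[0,0,0]],[[0,0,-0.5],[0,0,0]],[[0,0,-0.6],[0,0,0]],[[0,0,-0.6],[0,0,0]],[[0,0,-0.6],[0,0,0]],[[0,0,-0.6],[0,0,0]],[[0,0,-0.6],[0,0,0]],[[0,0,-0.6],[0,0,0]]]'
python3 - <<'E'
from h import *
c=cam("wrist"); im=capture("wrist"); o=r.observe(); print(o["tool_pos"],o["orientation"])
print(rim(c,im,.4714,.273,.038,s=.01))
for d in look_for("wrist","medium_sieve"): print(np.round(d["rect"]),d["confidence"])
E
```

```text
clock: 18.07
tool_pos: [0.5547, -0.1321, 0.4029]
clock: 18.4
tool_pos: [0.526, -0.0123, 0.4029]
clock: 18.73
tool_pos: [0.4975, 0.1072, 0.4027]
clock: 19.07
tool_pos: [0.469, 0.2266, 0.4024]
clock: 19.48
tool_pos: [0.4703, 0.2712, 0.2764]
clock: 19.9
tool_pos: [0.4723, 0.2721, 0.1602]
clock: 20.57
tool_pos: [0.474, 0.2743, 0.0919]
orientation: [179.8, -0.1, 90.1]
force: [0.1, -0.5, 0.0]
opening: 0.0854
finger_force: 0.0
[0.47377282 0.27410926 0.09156783] [ 1.79878773e+02 -7.10631892e-02  9.00879525e+01]
(array([0.4716, 0.2725]), np.float64(1.17))
[261. 204. 370. 316.] 0.8
```

Move to (0.472, 0.2725, 0.013) and grip.

```bash
python3 -m handwheel '[[[-0.015,-0.01,-0.2],[0,0,0]],[[-0.015,-0.01,-0.4],[0,0,0]],[[-0.015,-0.01,-0.55],[0,0,0]],[[-0.015,-0.01,-0.65],[0,0,0]],[[-0.015,-0.01,-0.65],[0,0,0]],[[-0.015,-0.01,-0.65],[0,0,0]],[[-0.015,-0.01,-0.65],[0,0,0]]]'
python3 -m handwheel '[[[0,0,0],[0,0,0]],[[0,0,0],[0,0,0]],[[0,0,0],[0,0,0]],[[0,0,0],[0,0,0]],[[0,0,0],[0,0,0]],[[0,0,0],[0,0,0]],[[0,0,0],[0,0,0]],[[0,0,0],[0,0,0]],[[0,0,0],[0,0,0]],[[0,0,0],[0,0,0]]]' 0.5
python3 - <<'E'
from h import *
c=cam("wrist"); im=capture("wrist"); p=r.observe()["tool_pos"]; print(p)
for rad in((.03,.028),(.03,),(.028,)): print(rim(c,im,p[0],p[1],.038,rad,s=.006)[0]-p[:2])
E
python3 -m handwheel '[[[0,0,0.2],[0,0,0]],[[0,0,0.5],[0,0,0]],[[0,0,0.8],[0,0,0]],[[0,0,1],[0,0,0]],[[0,0,1],[0,0,0]]]'|head -2
python3 -m handwheel '[[[0,0,0.3],[0,0,0]],[[0,0,0.6],[0,0,0]],[[0,0,0.9],[0,0,0]],[[0,0,1],[0,0,0]],[[0,0,1],[0,0,0]]]'|head -2
python3 -m handwheel '[[[0,0,0.3],[0,0,0]],[[0,0,0.6],[0,0,0]],[[0,0,0.8],[0,0,0]],[[0,0,0.8],[0,0,0]],[[0,0,0.8],[0,0,0]]]'
```

```text
clock: 21.25
tool_pos: [0.4718, 0.2731, 0.0132]
orientation: [179.9, -0.1, 90.1]
force: [-0.5, -0.0, -0.2]
opening: 0.0853
finger_force: 0.0
clock: 22.08
tool_pos: [0.4719, 0.2729, 0.0139]
orientation: [179.9, -0.1, 90.1]
force: [-1.3, -0.4, 5.2]
opening: 0.0579
finger_force: 63.6
[0.47186026 0.27288715 0.01388491]
[-0.00066026 -0.00018715]
[-0.00066026 -0.00018715]
[-0.00076026 -0.00048715]
clock: 22.55
tool_pos: [0.474, 0.2749, 0.1381]
clock: 22.97
tool_pos: [0.4726, 0.2738, 0.2558]
clock: 23.38
tool_pos: [0.4711, 0.2723, 0.3475]
orientation: [-180.0, 0.0, 90.1]
force: [-0.7, 0.5, -2.0]
opening: 0.058
finger_force: 65.1
```

```bash
python3 -m handwheel '[[[0.05,-0.3,0],[0,0,0]],[[0.1,-0.6,0],[0,0,0]],[[0.15,-0.9,0],[0,0,0]],[[0.19,-0.98,0],[0,0,0]]]'|head -2
python3 -m handwheel '[[[0.05,-0.3,0],[0,0,0]],[[0.1,-0.6,0],[0,0,0]],[[0.15,-0.9,0],[0,0,0]],[[0.19,-0.98,0],[0,0,0]]]'|head -2
python3 -m handwheel '[[[0.05,-0.3,0],[0,0,0]],[[0.1,-0.6,0],[0,0,0]],[[0.15,-0.9,0],[0,0,0]],[[0.19,-0.98,0],[0,0,0]]]'|head -2
python3 -m handwheel '[[[0.05,-0.3,0],[0,0,0]],[[0.1,-0.6,0],[0,0,0]],[[0.15,-0.9,0],[0,0,0]],[[0.19,-0.98,0],[0,0,0]]]'|head -2
python3 -m handwheel '[[[0.05,-0.3,0],[0,0,0]],[[0.1,-0.6,0],[0,0,0]],[[0.15,-0.9,0],[0,0,0]],[[0.19,-0.98,0],[0,0,0]],[[0.19,-0.98,0],[0,0,0]],[[0.19,-0.98,0],[0,0,0]],[[0.19,-0.98,0],[0,0,0]]]'|head -2
python3 -m handwheel '[[[0,0,-0.3],[0,0,0]],[[0,0,-0.6],[0,0,0]],[[0,0,-0.9],[0,0,0]],[[0,0,-0.9],[0,0,0]]]'|head -2
python3 -m handwheel '[[[0,0,-0.2],[0,0,0]],[[0,0,-0.5],[0,0,0]],[[0,0,-0.7],[0,0,0]],[[0,0,-0.8],[0,0,0]],[[0,0,-0.8],[0,0,0]],[[0,0,-0.8],[0,0,0]],[[0,0,-0.8],[0,0,0]],[[0,0,-0.8],[0,0,0]],[[0,0,-0.8],[0,0,0]],[[0,0,-0.8],[0,0,0]]]'
```

```text
clock: 23.72
tool_pos: [0.4942, 0.1464, 0.3447]
clock: 24.05
tool_pos: [0.5162, 0.0285, 0.3448]
clock: 24.38
tool_pos: [0.5383, -0.0892, 0.3447]
clock: 24.72
tool_pos: [0.5604, -0.2067, 0.3444]
clock: 25.3
tool_pos: [0.5852, -0.3131, 0.3467]
clock: 25.63
tool_pos: [0.5803, -0.3116, 0.2321]
clock: 26.47
tool_pos: [0.5858, -0.3158, 0.1457]
orientation: [179.9, 0.1, 90.1]
force: [-0.6, 0.8, -1.2]
opening: 0.0584
finger_force: 65.1
```

```bash
python3 -m handwheel '[[[-0.018,0,-0.03],[0,0,0]],[[-0.018,0,-0.07],[0,0,0]],[[-0.018,0,-0.07],[0,0,0]],[[-0.018,0,-0.07],[0,0,0]],[[-0.018,0,-0.07],[0,0,0]],[[-0.018,0,-0.07],[0,0,0]],[[-0.018,0,-0.07],[0,0,0]],[[-0.018,0,-0.07],[0,0,0]],[[-0.018,0,-0.07],[0,0,0]],[[-0.018,0,-0.07],[0,0,0]]]'
```

```text
clock: 27.3
tool_pos: [0.5831, -0.3155, 0.136]
orientation: [180.0, 0.0, 90.1]
force: [0.8, -0.4, -0.7]
opening: 0.0585
finger_force: 65.1
```

Correct by +0.5 and −0.6 mm, then lower to about 0.1245.

```bash
python3 -m handwheel '[[[0.004,-0.005,0],[0,0,0]],[[0.004,-0.005,-0.02],[0,0,0]],[[0.004,-0.005,-0.04],[0,0,0]],[[0.004,-0.005,-0.06],[0,0,0]],[[0.004,-0.005,-0.08],[0,0,0]],[[0.004,-0.005,-0.09],[0,0,0]],[[0.004,-0.005,-0.09],[0,0,0]],[[0.004,-0.005,-0.09],[0,0,0]],[[0.004,-0.005,-0.09],[0,0,0]]]'
python3 -m handwheel '[[[0,0,-0.01],[0,0,0]],[[0,0,-0.015],[0,0,0]],[[0,0,-0.015],[0,0,0]],[[0,0,-0.015],[0,0,0]]]'
```

```text
clock: 28.05
tool_pos: [0.5836, -0.3161, 0.1252]
orientation: [180.0, 0.0, 90.1]
force: [0.0, 0.8, -1.1]
opening: 0.0584
finger_force: 65.1
clock: 28.38
tool_pos: [0.5838, -0.3162, 0.124]
orientation: [179.9, 0.0, 90.1]
force: [-1.3, -0.0, 2.8]
opening: 0.058
finger_force: 65.5
```

```bash
python3 -m handwheel '[[[0,0,-0.005],[0,0,0]],[[0,0,-0.005],[0,0,0]],[[0,0,-0.005],[0,0,0]],[[0,0,-0.005],[0,0,0]]]'
python3 -m handwheel '[[[0,0,0],[0,0,0]],[[0,0,0],[0,0,0]],[[0,0,0],[0,0,0]],[[0,0,0],[0,0,0]],[[0,0,0],[0,0,0]],[[0,0,0],[0,0,0]]]' 1
python3 -m handwheel '[[[0,0,0.1],[0,0,0]],[[0,0,0.3],[0,0,0]],[[0,0,0.6],[0,0,0]],[[0,0,0.9],[0,0,0]],[[0,0,1],[0,0,0]],[[0,0,1],[0,0,0]]]'|head -2
python3 -m handwheel '[[[0,0,0.3],[0,0,0]],[[0,0.2,0.6],[0,0,0]],[[0,0.4,0.9],[0,0,0]],[[0,0.46,1],[0,0,0]],[[0,0.46,1],[0,0,0]]]'|head -2
python3 -m handwheel '[[[0,0,0.3],[0,0,0]],[[0,0,0.6],[0,0,0]],[[0,0,0.6],[0,0,0]],[[0,0,0.6],[0,0,0]],[[0,0,0.6],[0,0,0]],[[0,0,0.6],[0,0,0]],[[0,0,0.6],[0,0,0]]]'
python3 - <<'E'
from h import *
c=cam("wrist"); im=capture("wrist"); o=r.observe(); print(o["tool_pos"],o["orientation"])
p,f=rim(c,im,.583,-.316,.148,s=.01); print(p,f,rim(c,im,.583,-.316,.148,rad=(.028,),s=.01),rim(c,im,.583,-.316,.148,rad=(.03,),s=.01))
cs=cam("side"); s=capture("side"); print("side",rim(cs,s,*p,.148))
ct=cam("top"); t=capture("top");print("top",rim(ct,t,*p,.148)," coarse",rim(ct,t,.4295,-.356,.038))
u=proj(c,[[*p,.148]])[0].astype(int); v=proj(cs,[[.583,-.316,.12]])[0].astype(int)
w=cv2.resize(im[u[1]-40:u[1]+40,u[0]-40:u[0]+40],(480,480),interpolation=cv2.INTER_CUBIC)
z=cv2.resize(s[v[1]-45:v[1]+45,v[0]-30:v[0]+30],(320,480),interpolation=cv2.INTER_CUBIC)
save(np.hstack([w,z]),"pics/w10.png")
E
```

```text
clock: 28.72
tool_pos: [0.5839, -0.3162, 0.124]
orientation: [179.9, 0.0, 90.1]
force: [-1.5, -0.8, 6.1]
opening: 0.0583
finger_force: 65.9
clock: 29.22
tool_pos: [0.5835, -0.316, 0.1224]
orientation: [-180.0, -0.0, 90.1]
force: [-0.1, -0.7, -0.2]
opening: 0.0848
finger_force: 0.0
clock: 29.72
tool_pos: [0.5862, -0.3167, 0.2491]
clock: 30.13
tool_pos: [0.5859, -0.2567, 0.3682]
clock: 30.72
tool_pos: [0.5829, -0.2612, 0.4326]
orientation: [-179.8, -0.1, 90.1]
force: [1.0, -0.6, -0.0]
opening: 0.0854
finger_force: 0.0
[ 0.58304893 -0.26111784  0.43290974] [-1.79810341e+02 -5.97877473e-02  9.00960407e+01]
[ 0.5834 -0.3162] 0.65 (array([ 0.583 , -0.3165]), np.float64(0.52)) (array([ 0.5847, -0.3142]), np.float64(0.68))
side (array([ 0.5812, -0.3185]), np.float64(0.53))
top (array([ 0.5832, -0.3165]), np.float64(0.49))  coarse (array([ 0.4274, -0.345 ]), np.float64(0.98))
```

View pics/w10.png

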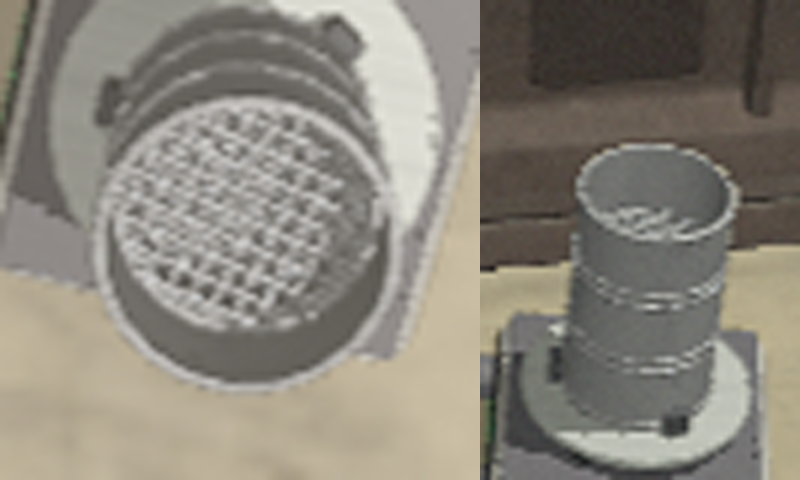

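The medium sieve is seated level, with even seams. Now the grey coarse sieve, starting with its standard view.

```bash
python3 -m handwheel '[[[-0.3,-0.1,-0.2],[0,0,0]],[[-0.65,-0.16,-0.43],[0,0,0]],[[-0.65,-0.16,-0.43],[0,0,0]],[[-0.65,-0.16,-0.43],[0,0,0]]]'|head -2
python3 -m handwheel '[[[-0.3,-0.1,-0.2],[0,0,0]],[[-0.65,-0.16,-0.43],[0,0,0]],[[-0.65,-0.16,-0.43],[0,0,0]],[[-0.65,-0.16,-0.43],[0,0,0]],[[-0.65,-0.16,-0.43],[0,0,0]],[[-0.65,-0.16,-0.43],[0,0,0]],[[-0.65,-0.16,-0.43],[0,0,0]]]'|head -2
python3 - <<'E'
from h import *
c=cam("wrist"); im=capture("wrist"); o=r.observe(); print(o["tool_pos"],o["orientation"])
for d in look_for("wrist","coarse_sieve"):
    b=d["rect"]; print(np.round(b),d["confidence"],ray(c,((b[0]+b[2])/2,(b[1]+b[3])/2),.025))
p,f=rim(c,im,.4285,-.354,.038); print(p,f,rim(c,im,*p,.038,(.028,)),rim(c,im,*p,.038,(.03,)))
u=proj(c,[[*p,.038]])[0].astype(int); print(u)
w=cv2.resize(im[u[1]-110:u[1]+50,u[0]-80:u[0]+80],(560,560),interpolation=cv2.INTER_CUBIC)
a=np.linspace(0,2*np.pi,24)
for v in proj(c,np.c_[p[0]+.03*np.cos(a),p[1]+.03*np.sin(a),0*a+.038]): cv2.circle(w,tuple(int(k) for k in (v-u+[80.5,110.5])*3.5),1,(255,0,0),-1)
save(w,"pics/w11.png")
E
```

```text
clock: 31.2
tool_pos: [0.5006, -0.2816, 0.3804]
clock: 31.78
tool_pos: [0.4302, -0.2988, 0.3329]
[ 0.42984732 -0.29880106  0.33257708] [1.79817199e+02 3.90854265e-02 9.02496424e+01]
[295. 119. 351. 179.] 0.92 [ 0.43782492 -0.25733408  0.025     ]
[292. 206. 342. 257.] 0.64 [ 0.43058817 -0.35617286  0.025     ]
[ 0.4294 -0.355 ] 0.7 (array([ 0.4293, -0.3552]), np.float64(0.52)) (array([ 0.4301, -0.3527]), np.float64(0.81))
[315 233]
```

View pics/w11.png

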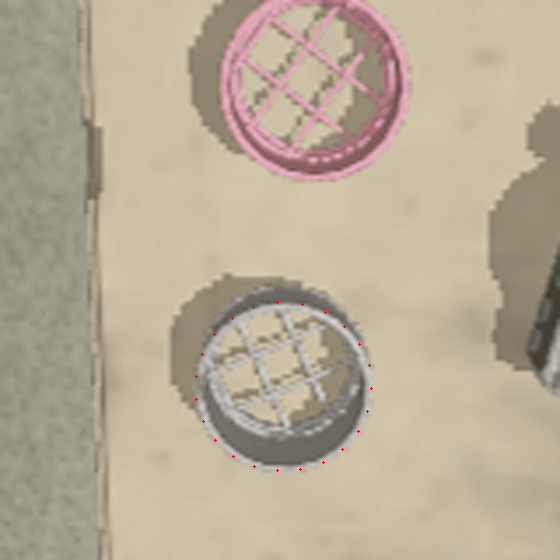

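Candidates: the pink ring at crop (315,88) is the decoy, and the grey ring with 3–4 openings at crop (283,388) is the coarse sieve. The fit sits on its rim, so I descend.

```bash
python3 -m handwheel '[[[0,-0.2,-0.3],[0,0,0]],[[0,-0.47,-0.6],[0,0,0]],[[0,-0.47,-0.9],[0,0,0]],[[0,-0.47,-1],[0,0,0]],[[0,-0.47,-1],[0,0,0]]]'|head -2
python3 -m handwheel '[[[0,0,-0.3],[0,0,0]],[[0,0,-0.6],[0,0,0]],[[0,0,-0.9],[0,0,0]],[[0,0,-1],[0,0,0]],[[0,0,-1],[0,0,0]],[[0,0,-1],[0,0,0]],[[0,0,-1],[0,0,0]],[[0,0,-1],[0,0,0]],[[0,0,-1],[0,0,0]]]'
python3 - <<'E'
from h import *
c=cam("wrist"); im=capture("wrist"); o=r.observe(); print(o["tool_pos"])
print(rim(c,im,.4294,-.355,.038,s=.01))
E
```

```text
clock: 32.3
tool_pos: [0.4257, -0.3549, 0.2073]
clock: 33.05
tool_pos: [0.4287, -0.3564, 0.0934]
orientation: [179.8, 0.1, 90.1]
force: [-0.7, 0.7, 0.4]
opening: 0.0854
finger_force: 0.0
[ 0.42839128 -0.35627197  0.09303252]
(array([ 0.4296, -0.3555]), np.float64(1.13))
```

```bash
python3 -m handwheel '[[[0.015,0.005,-0.2],[0,0,0]],[[0.015,0.005,-0.4],[0,0,0]],[[0.015,0.005,-0.55],[0,0,0]],[[0.015,0.005,-0.66],[0,0,0]],[[0.015,0.005,-0.66],[0,0,0]],[[0.015,0.005,-0.66],[0,0,0]],[[0.015,0.005,-0.66],[0,0,0]]]'
python3 -m handwheel '[[[0,0,0],[0,0,0]],[[0,0,0],[0,0,0]],[[0,0,0],[0,0,0]],[[0,0,0],[0,0,0]],[[0,0,0],[0,0,0]],[[0,0,0],[0,0,0]],[[0,0,0],[0,0,0]],[[0,0,0],[0,0,0]],[[0,0,0],[0,0,0]],[[0,0,0],[0,0,0]]]' 0.5
python3 - <<'E'
from h import *
c=cam("wrist"); im=capture("wrist"); p=r.observe()["tool_pos"]; print(p)
for rad in((.03,.028),(.03,),(.028,)): print(rim(c,im,p[0],p[1],.038,rad,s=.006)[0]-p[:2])
E
python3 -m handwheel '[[[0,0,0.2],[0,0,0]],[[0,0,0.5],[0,0,0]],[[0,0,0.8],[0,0,0]],[[0,0,1],[0,0,0]],[[0,0,1],[0,0,0]]]'|head -2
python3 -m handwheel '[[[0,0,0.3],[0,0,0]],[[0,0,0.6],[0,0,0]],[[0,0,0.9],[0,0,0]],[[0,0,1],[0,0,0]],[[0,0,1],[0,0,0]],[[0,0,1],[0,0,0]]]'
```

```text
clock: 33.68
tool_pos: [0.4301, -0.3556, 0.0134]
orientation: [179.9, 0.1, 90.1]
force: [-0.1, 0.1, -0.1]
opening: 0.0856
finger_force: 0.0
clock: 34.52
tool_pos: [0.4301, -0.3556, 0.014]
orientation: [179.9, 0.1, 90.1]
force: [-0.9, 1.0, 6.2]
opening: 0.058
finger_force: 63.6
[ 0.4301099  -0.35562169  0.01402788]
[-0.0007099   0.00042169]
[-0.0007099   0.00052169]
[-0.0008099   0.00022169]
clock: 34.98
tool_pos: [0.4326, -0.3571, 0.1383]
clock: 35.48
tool_pos: [0.4287, -0.3549, 0.2518]
orientation: [-180.0, -0.0, 90.1]
force: [-1.0, 0.3, -2.0]
opening: 0.0581
finger_force: 65.2
```

```bash
python3 -m handwheel '[[[0.2,0.05,0],[0,0,0]],[[0.5,0.1,0],[0,0,0]],[[0.65,0.16,0],[0,0,0]],[[0.65,0.16,0],[0,0,0]]]'|head -2
python3 -m handwheel '[[[0.2,0.05,0],[0,0,0]],[[0.5,0.1,0],[0,0,0]],[[0.64,0.16,0],[0,0,0]],[[0.64,0.16,0],[0,0,0]],[[0.64,0.16,0],[0,0,0]],[[0.64,0.16,0],[0,0,0]],[[0.64,0.16,0],[0,0,0]]]'|head -2
python3 -m handwheel '[[[0,0,-0.2],[0,0,0]],[[0,0,-0.4],[0,0,0]],[[0,0,-0.55],[0,0,0]],[[0,0,-0.65],[0,0,0]],[[0,0,-0.65],[0,0,0]],[[0,0,-0.65],[0,0,0]],[[0,0,-0.65],[0,0,0]],[[0,0,-0.65],[0,0,0]],[[0,0,-0.65],[0,0,0]],[[0,0,-0.65],[0,0,0]]]'
```

```text
clock: 35.82
tool_pos: [0.511, -0.331, 0.2489]
clock: 36.4
tool_pos: [0.582, -0.3181, 0.2512]
clock: 37.23
tool_pos: [0.5846, -0.3169, 0.1753]
orientation: [179.9, 0.0, 90.1]
force: [-0.3, 0.1, -1.8]
opening: 0.0585
finger_force: 65.2
```

```bash
python3 -m handwheel '[[[-0.005,0,-0.03],[0,0,0]],[[-0.005,0,-0.06],[0,0,0]],[[-0.005,0,-0.06],[0,0,0]],[[-0.005,0,-0.06],[0,0,0]],[[-0.005,0,-0.06],[0,0,0]],[[-0.005,0,-0.06],[0,0,0]],[[-0.005,0,-0.06],[0,0,0]],[[-0.005,0,-0.06],[0,0,0]],[[-0.005,0,-0.06],[0,0,0]],[[-0.005,0,-0.06],[0,0,0]]]'
```

```text
clock: 38.07
tool_pos: [0.5836, -0.3167, 0.1671]
orientation: [180.0, 0.0, 90.1]
force: [0.8, -0.7, -1.1]
opening: 0.0585
finger_force: 65.2
```

On target. Lower to about 0.157, then to contact.

```bash
python3 -m handwheel '[[[0,0,-0.02],[0,0,0]],[[0,0,-0.04],[0,0,0]],[[0,0,-0.06],[0,0,0]],[[0,0,-0.08],[0,0,0]],[[0,0,-0.085],[0,0,0]],[[0,0,-0.085],[0,0,0]],[[0,0,-0.085],[0,0,0]],[[0,0,-0.085],[0,0,0]]]'
python3 -m handwheel '[[[0,0,-0.01],[0,0,0]],[[0,0,-0.015],[0,0,0]],[[0,0,-0.015],[0,0,0]],[[0,0,-0.015],[0,0,0]]]'
```

```text
clock: 38.73
tool_pos: [0.5836, -0.3167, 0.157]
orientation: [180.0, 0.0, 90.1]
force: [0.0, 0.7, -0.5]
opening: 0.0582
finger_force: 65.3
clock: 39.07
tool_pos: [0.5839, -0.3168, 0.156]
orientation: [179.9, 0.0, 90.1]
force: [-1.1, -0.2, 4.1]
opening: 0.0582
finger_force: 65.7
```

```bash
python3 -m handwheel '[[[0,0,-0.005],[0,0,0]],[[0,0,-0.005],[0,0,0]],[[0,0,-0.005],[0,0,0]],[[0,0,-0.005],[0,0,0]]]'
python3 -m handwheel '[[[0,0,0],[0,0,0]],[[0,0,0],[0,0,0]],[[0,0,0],[0,0,0]],[[0,0,0],[0,0,0]],[[0,0,0],[0,0,0]],[[0,0,0],[0,0,0]]]' 1
python3 -m handwheel '[[[0,0,0.1],[0,0,0]],[[0,0,0.3],[0,0,0]],[[0,0,0.6],[0,0,0]],[[0,0,0.9],[0,0,0]],[[0,0,1],[0,0,0]],[[0,0,1],[0,0,0]]]'|head -2
python3 -m handwheel '[[[0,0,0.3],[0,0,0]],[[0,0.2,0.6],[0,0,0]],[[0,0.4,0.9],[0,0,0]],[[0,0.46,1],[0,0,0]],[[0,0.46,1],[0,0,0]]]'|head -2
python3 -m handwheel '[[[0,0,0.3],[0,0,0]],[[0,0,0.6],[0,0,0]],[[0,0,0.6],[0,0,0]],[[0,0,0.6],[0,0,0]],[[0,0,0.6],[0,0,0]],[[0,0,0.6],[0,0,0]],[[0,0,0.6],[0,0,0]]]'
python3 - <<'E'
from h import *
c=cam("wrist"); im=capture("wrist"); o=r.observe(); print(o["tool_pos"],o["orientation"])
cs=cam("side"); s=capture("side"); ct=cam("top"); t=capture("top")
for z in(.18,.183,.186): print(z,rim(c,im,.583,-.316,z,s=.01),rim(c,im,.583,-.316,z,rad=(.028,),s=.01),"side",rim(cs,s,.583,-.316,z),"top",rim(ct,t,.583,-.316,z))
for n in("wrist","side"):
    for d in look_for(n,"coarse_sieve"): print(n,np.round(d["rect"]),d["confidence"])
print(proj(c,[[.5832,-.3165,.18]]),proj(cs,[[.5832,-.3165,.18]]))
E
```

```text
clock: 39.4
tool_pos: [0.5839, -0.3168, 0.156]
orientation: [179.9, 0.0, 90.1]
force: [-2.1, 0.5, 6.6]
opening: 0.0586
finger_force: 66.1
clock: 39.9
tool_pos: [0.5835, -0.3167, 0.1542]
orientation: [-180.0, -0.0, 90.1]
force: [-0.1, -0.2, -0.7]
opening: 0.0855
finger_force: 0.0
clock: 40.4
tool_pos: [0.5861, -0.3172, 0.2809]
clock: 40.82
tool_pos: [0.5857, -0.2574, 0.4]
clock: 41.4
tool_pos: [0.583, -0.2618, 0.4644]
orientation: [-179.8, -0.1, 90.1]
force: [-0.4, 0.6, -0.7]
opening: 0.0853
finger_force: 0.0
[ 0.58313825 -0.2617399   0.46478225] [-1.79813884e+02 -5.58712351e-02  9.00949839e+01]
0.18 (array([ 0.5834, -0.3149]), np.float64(0.73)) (array([ 0.5829, -0.3167]), np.float64(0.52)) side (array([ 0.5867, -0.3156]), np.float64(0.5)) top (array([ 0.583 , -0.3169]), np.float64(0.49))
0.183 (array([ 0.5836, -0.3136]), np.float64(0.73)) (array([ 0.5831, -0.3143]), np.float64(0.54)) side (array([ 0.5801, -0.3216]), np.float64(0.5)) top (array([ 0.5821, -0.3161]), np.float64(0.49))
0.186 (array([ 0.5836, -0.3128]), np.float64(0.74)) (array([ 0.5834, -0.3133]), np.float64(0.48)) side (array([ 0.579 , -0.3254]), np.float64(0.5)) top (array([ 0.5813, -0.3152]), np.float64(0.5))
wrist [198. 145. 244. 188.] 0.84
wrist [292. 204. 346. 259.] 0.7
side [358. 261. 391. 291.] 0.9
side [287. 301. 313. 331.] 0.58
[[318.49760046 235.27593102]] [[374.57081267 268.90580662]]
```

The coarse sieve is seated: the fit at the expected height gives (0.583, −0.317). Now across to the cap.

```bash
python3 -m handwheel '[[[-0.06,0.3,0],[0,0,0]],[[-0.12,0.6,0],[0,0,0]],[[-0.17,0.98,0],[0,0,0]],[[-0.17,0.98,0],[0,0,0]]]'|head -2
python3 -m handwheel '[[[-0.06,0.3,0],[0,0,0]],[[-0.12,0.6,0],[0,0,0]],[[-0.17,0.98,0],[0,0,0]],[[-0.17,0.98,0],[0,0,0]]]'|head -2
python3 -m handwheel '[[[-0.06,0.3,0],[0,0,0]],[[-0.12,0.6,0],[0,0,0]],[[-0.17,0.98,0],[0,0,0]],[[-0.17,0.98,0],[0,0,0]]]'|head -2
python3 -m handwheel '[[[-0.06,0.3,0],[0,0,0]],[[-0.12,0.6,0],[0,0,0]],[[-0.17,0.98,0],[0,0,0]],[[-0.17,0.98,0],[0,0,0]]]'|head -2
python3 -m handwheel '[[[-0.06,0.3,-0.2],[0,0,0]],[[-0.12,0.6,-0.4],[0,0,0]],[[-0.17,0.98,-0.65],[0,0,0]],[[-0.17,0.98,-0.65],[0,0,0]]]'|head -2
python3 -m handwheel '[[[-0.06,0.3,-0.2],[0,0,0]],[[-0.12,0.6,-0.4],[0,0,0]],[[-0.17,0.98,-0.65],[0,0,0]],[[-0.17,0.98,-0.65],[0,0,0]],[[-0.17,0.98,-0.65],[0,0,0]],[[-0.17,0.98,-0.65],[0,0,0]],[[-0.17,0.98,-0.65],[0,0,0]],[[-0.17,0.98,-0.65],[0,0,0]]]'
python3 - <<'E'
from h import *
c=cam("wrist"); im=capture("wrist"); o=r.observe(); print(o["tool_pos"],o["orientation"])
for d in look_for("wrist","cap"):
    b=d["rect"]; print(np.round(b),d["confidence"],ray(c,((b[0]+b[2])/2,(b[1]+b[3])/2),.012))
    q=ray(c,((b[0]+b[2])/2,(b[1]+b[3])/2),.012)
    print("plate",rim(c,im,q[0],q[1],.012,(.035,)),"knob",rim(c,im,q[0],q[1],.032,(.009,)))
E
```

```text
clock: 41.98
tool_pos: [0.5626, -0.1336, 0.4683]
clock: 42.32
tool_pos: [0.5411, -0.016, 0.4679]
clock: 42.65
tool_pos: [0.5195, 0.1011, 0.4673]
clock: 42.98
tool_pos: [0.4981, 0.218, 0.4666]
clock: 43.32
tool_pos: [0.4782, 0.3307, 0.3852]
clock: 43.98
tool_pos: [0.4628, 0.4428, 0.3119]
orientation: [179.9, -0.0, 89.9]
force: [-1.4, -0.0, 0.4]
opening: 0.0853
finger_force: 0.0
[0.46265318 0.4427868  0.31193891] [ 1.79863687e+02 -4.75690538e-02  8.99421140e+01]
[285. 191. 344. 252.] 0.84 [0.46015662 0.39995377 0.012     ]
plate (array([0.4592, 0.4031]), np.float64(1.64)) knob (array([0.4599, 0.405 ]), np.float64(0.79))
```

```bash
python3 - <<'E'
from h import *
c=cam("wrist"); im=capture("wrist"); g=cv2.cvtColor(im,cv2.COLOR_RGB2GRAY)
sub=g[180:265,275:355]
n,l,s,ce=cv2.connectedComponentsWithStats((sub<95).astype(np.uint8))
for i in range(1,n):
    if s[i,4]>20: print("dark",s[i]+[275,180,0,0,0],ce[i]+[275,180],ray(c,ce[i]+[275,180],.03))
print(sub[::5,::5])
P=np.array([.460,.400])
for q in((P),(.4595,.403)): print(proj(c,[[*q,.012],[*q,.032],[q[0]-.035,q[1],.012],[q[0]+.035,q[1],.012],[q[0],q[1]+.035,.012],[q[0],q[1]-.035,.012]]).round(1).tolist())
hsv=cv2.cvtColor(im,cv2.COLOR_RGB2HSV)[180:265,275:355]
m=((hsv[...,1]<28)&(hsv[...,2]>120)).astype(np.uint8); n,l,s,ce=cv2.connectedComponentsWithStats(m)
for i in range(1,n):
    if s[i,4]>100: print("plate",s[i]+[275,180,0,0,0],ce[i]+[275,180])
E
```

```text
dark [308 215  14  17 117] [314.20512821 222.13675214] [0.45926099 0.40473253 0.03      ]
[[213 215 215 216 212 207 211 214 212 213 217 216 214 214 214 217]
 [209 212 212 212 215 211 213 213 210 214 216 216 217 216 214 216]
 [209 212 212 210 214 214 215 217 208 218 216 217 219 217 215 216]
 [209 212 213 210 214 145 171 212 212 208 147 177 218 217 216 217]
 [211 214 215 211 118 210 209 207 212 212 208 212 143 215 215 214]
 [211 214 215 134 207 204 210 208 206 211 212 207 212 207 217 216]
 [212 214 198 209 207 206 205 210 210 206 210 212 207 198 215 215]
 [213 215 197 204 208 207 203 134  86 203 208 209 211 207 213 213]
 [212 213 155 206 204 208 145  88  96  88 194 207 209 212 212 208]
 [211 210 192 206 206 206 142  95  96  95 200 207 208 208 210 199]
 [212 211 212 203 208 206 208  93  94 139 207 209 208 208 212 201]
 [211 212 211 200 202 207 205 207 205 203 205 206 207 213 210 204]
 [210 212 214 212 202 203 205 204 206 203 203 205 211 215 211 203]
 [212 213 214 210 210 212 203 204 203 204 202 212 213 214 212 204]
 [211 211 214 211 212 214 213 212 212 210 210 210 209 211 206 209]
 [209 209 213 208 212 214 214 212 210 212 211 209 207 208 211 209]
 [209 208 210 209 212 214 214 213 212 213 213 210 210 210 211 209]]
[[314.9, 222.0], [314.9, 226.6], [285.6, 222.1], [344.2, 222.0], [314.8, 193.0], [315.0, 249.7]]
[[314.5, 219.6], [314.4, 224.1], [285.1, 219.6], [343.9, 219.6], [314.4, 190.5], [314.6, 247.4]]
plate [ 287  192   57   56 2244] [314.80392157 219.55659537]
```

```bash
python3 -m handwheel '[[[-0.015,-0.33,-0.3],[0,0,0]],[[-0.015,-0.33,-0.6],[0,0,0]],[[-0.015,-0.33,-0.9],[0,0,0]],[[-0.015,-0.33,-0.9],[0,0,0]]]'|head -2
python3 -m handwheel '[[[0,0,-0.3],[0,0,0]],[[0,0,-0.6],[0,0,0]],[[0,0,-0.87],[0,0,0]],[[0,0,-0.87],[0,0,0]],[[0,0,-0.87],[0,0,0]],[[0,0,-0.87],[0,0,0]],[[0,0,-0.87],[0,0,0]],[[0,0,-0.87],[0,0,0]],[[0,0,-0.87],[0,0,0]]]' 0.55
cat > cap.py <<'E'
from h import *
from scipy.optimize import least_squares
def measure(z0,x,y):
    c=cam("wrist"); im=capture("wrist"); o=r.observe(); print(o["tool_pos"])
    hsv=cv2.cvtColor(im,cv2.COLOR_RGB2HSV); g=cv2.cvtColor(im,cv2.COLOR_RGB2GRAY)
    u=proj(c,[[x,y,z0+.012],[x+.035,y,z0+.012]]); R_=np.hypot(*(u[1]-u[0])); m=np.zeros(g.shape,np.uint8); cv2.circle(m,tuple(int(v) for v in u[0]),int(R_*1.25),1,-1)
    print("plate px r",R_.round(1),u[0].round(1),"row 0-pixel dark", end=" ")
    dk=((g<100)&(m>0)).astype(np.uint8); n,l,s,ce=cv2.connectedComponentsWithStats(dk)
    for i in range(1,n):
        if s[i,4]>40: print("dark",s[i],ce[i].round(1))
    for can in (.035,): print("plate",rim(c,im,x,y,z0+.012,(.035,),.008),"mouth",rim(c,im,x,y,z0,(.035,),.008),"knob",rim(c,im,x,y,z0+.032,(.009,),.006))
    return c,im
E
python3 -c "
from cap import *
measure(0,.460,.4035)"
```

```text
clock: 44.47
tool_pos: [0.4573, 0.3982, 0.1955]
clock: 45.22
tool_pos: [0.4601, 0.4054, 0.1001]
orientation: [179.8, -0.1, 90.1]
force: [-0.1, -0.2, -0.0]
opening: 0.047
finger_force: 0.0
[0.45989855 0.40510143 0.09965174]
plate px r 55.2 [317.3 246.6] row 0-pixel dark dark [303 238  29  36 854] [316.7 255.2]
plate (array([0.46  , 0.3993]), np.float64(2.18)) mouth (array([0.4595, 0.4005]), np.float64(1.97)) knob (array([0.4596, 0.4027]), np.float64(1.38))
```

```bash
cat >> cap.py <<'E'
def sil(c,im,z0,x,y):
    from scipy.optimize import minimize
    hsv=cv2.cvtColor(im,cv2.COLOR_RGB2HSV); g=hsv[...,2]
    u=proj(c,[[x,y,z0+.012],[x+.035,y,z0+.012]]); R_=np.hypot(*(u[1]-u[0])); roi=np.zeros(g.shape,np.uint8); cv2.circle(roi,tuple(int(v) for v in u[0]),int(R_*1.35),1,-1)
    m=((hsv[...,1]<28)|(g<105))&(roi>0); a=np.linspace(0,2*np.pi,60)
    n,l,s,ce=cv2.connectedComponentsWithStats(m.astype(np.uint8)); k=1+s[1:,4].argmax(); m=l==k; print("mask",s[k])
    def f(p):
        q=np.vstack([np.c_[p[0]+.035*np.cos(a),p[1]+.035*np.sin(a),0*a+z0+h] for h in(0,.012)])
        h=cv2.convexHull(proj(c,q).astype(np.float32)); w=np.zeros(g.shape,np.uint8); cv2.fillPoly(w,[np.round(h*16).astype(np.int32)],1,shift=4); return 1-(m&(w>0)).sum()/(m|((w>0)&(roi>0))).sum()
    r0=minimize(f,[x,y],method="Nelder-Mead",options=dict(initial_simplex=[[x,y],[x+.004,y],[x,y+.004]])); return r0.x.round(4),r0.fun
E
python3 -c "
from cap import *
c=cam('wrist'); im=capture('wrist'); print(sil(c,im,0,.46,.4035)); print(r.observe()['tool_pos'])
print(proj(c,[[.46,.4035,.032],[.46,.4035,.012],[.469,.4035,.032]]))
save(im,'pics/w12.png')"
```

```text
mask [ 265  194  106  104 8606]
(array([0.4598, 0.4001]), np.float64(0.0885405634399492))
[0.45975844 0.40483391 0.09923593]
[[317.91994315 257.2752908 ]
 [317.77978051 246.29279634]
 [333.36671923 257.2869808 ]]
```

```bash
python3 -m handwheel '[[[0.006,-0.015,-0.2],[0,0,0]],[[0.006,-0.015,-0.4],[0,0,0]],[[0.006,-0.015,-0.55],[0,0,0]],[[0.006,-0.015,-0.65],[0,0,0]],[[0.006,-0.015,-0.7],[0,0,0]],[[0.006,-0.015,-0.7],[0,0,0]],[[0.006,-0.015,-0.7],[0,0,0]],[[0.006,-0.015,-0.7],[0,0,0]]]'
python3 -c "
from cap import *
c=cam('wrist'); im=capture('wrist'); print(sil(c,im,0,.46,.403)); save(im,'pics/w13.png')
p=r.observe()['tool_pos']; print(p, rim(c,im,.46,.403,.032,(.009,),.006)); measure(0,.46,.403)"
```

```text
clock: 45.98
tool_pos: [0.4607, 0.4036, 0.0153]
orientation: [179.9, -0.1, 90.1]
force: [0.2, -0.6, -0.4]
opening: 0.0471
finger_force: 0.0
mask [  208   227   217   167 23558]
(array([0.4597, 0.4001]), np.float64(0.213062185419711))
[0.46065488 0.40354012 0.01534483] (array([0.4597, 0.4031]), np.float64(1.61))
[0.46063529 0.4034067  0.01532409]
plate px r 82.9 [316.8 307.9] row 0-pixel dark dark [242 245  27  38 162] [255.1 259.6]
dark [ 214  292   47   92 2547] [240.6 333.8]
dark [ 374  292   40   91 1654] [387.6 339.1]
dark [ 293  294   47   61 2367] [315.9 323.8]
dark [400 305  19  34 323] [410.5 317.9]
plate (array([0.4597, 0.3994]), np.float64(2.23)) mouth (array([0.4597, 0.4004]), np.float64(1.93)) knob (array([0.4596, 0.4032]), np.float64(1.58))
```

Two measurements put the knob at y ≈ 0.403, so I grip it.

```bash
python3 -m handwheel '[[[0,0,0],[0,0,0]],[[0,0,0],[0,0,0]],[[0,0,0],[0,0,0]],[[0,0,0],[0,0,0]],[[0,0,0],[0,0,0]],[[0,0,0],[0,0,0]],[[0,0,0],[0,0,0]],[[0,0,0],[0,0,0]],[[0,0,0],[0,0,0]],[[0,0,0],[0,0,0]],[[0,0,0],[0,0,0]]]' 0
python3 -m handwheel '[[[0,0,0.2],[0,0,0]],[[0,0,0.5],[0,0,0]],[[0,0,0.8],[0,0,0]],[[0,0,1],[0,0,0]],[[0,0,1],[0,0,0]]]'
python3 -m handwheel '[[[0,0,0.3],[0,0,0]],[[0,0,0.6],[0,0,0]],[[0,0,0.9],[0,0,0]],[[0,0,1],[0,0,0]],[[0,0,1],[0,0,0]]]'|head -2
python3 -m handwheel '[[[0,0,0.3],[0,0,0]],[[0,0,0.6],[0,0,0]],[[0,0,0.8],[0,0,0]],[[0,0,0.8],[0,0,0]],[[0,0,0.8],[0,0,0]],[[0,0,0.8],[0,0,0]],[[0,0,0.8],[0,0,0]]]'
python3 -c "
from cap import *
c=cam('wrist'); im=capture('wrist'); p=r.observe()['tool_pos']; print(p); save(im,'pics/w14.png')
for z in (-.0155,): print(sil(c,im,p[2]+z,p[0],p[1])[0]-p[:2], rim(c,im,p[0],p[1],p[2]+z+.012,(.035,),.008)[0]-p[:2],rim(c,im,p[0],p[1],p[2]+z+.012,(.035,),.008)[1],rim(c,im,p[0],p[1],p[2]+z,(.035,),.008)[0]-p[:2])
"
```

```text
clock: 47.0
tool_pos: [0.4604, 0.403, 0.0148]
orientation: [180.0, -0.0, 90.1]
force: [0.7, -1.5, 5.9]
opening: 0.0156
finger_force: 58.8
clock: 47.42
tool_pos: [0.4622, 0.4058, 0.1397]
orientation: [179.6, -0.5, 90.1]
force: [-0.0, 1.3, 0.9]
opening: 0.0157
finger_force: 58.9
clock: 47.83
tool_pos: [0.461, 0.4044, 0.2574]
clock: 48.42
tool_pos: [0.4596, 0.4016, 0.3469]
orientation: [-179.8, 0.2, 90.1]
force: [0.3, -0.1, -0.7]
opening: 0.0157
finger_force: 58.9
[0.45963768 0.40172856 0.34732496]
mask [  206   226   224   192 29637]
[ 0.00056232 -0.00332856] [-0.00033768 -0.00372856] 2.2 [-0.00063768 -0.00272856]
```

```bash
python3 - <<'E'
from h import *
def camat(p,rpy):
    c=get_calibration("wrist"); T=np.eye(4); T[:3,:3]=R.from_euler('xyz',rpy,degrees=True).as_matrix(); T[:3,3]=p
    M=np.linalg.inv(T@np.array(c["T_tool_cam"])); return np.array(c["intrinsics"],float),np.array(c["D"],float),M[:3,:3],M[:3,3]
for f,p,rpy,z0 in(("w12",(.4598,.4048,.0992),(179.8,-.1,90.1),0),("w13",(.46065,.4035,.01534),(179.9,-.1,90.1),0),("w14",(.45964,.4017,.3473),(180.2,.2,90.1),.3473-.0153)):
    c=camat(p,rpy); im=cv2.imread(f"pics/{f}.png"); g=cv2.cvtColor(im,cv2.COLOR_BGR2GRAY); h=cv2.cvtColor(im,cv2.COLOR_BGR2HSV)[...,1]
    print(f)
    for y in(.400,.403) if z0==0 else (p[1]-.003,p[1]): 
        q=(p[0]-.0007,y); u=proj(c,[[q[0],y-.009,z0+.032],[q[0],y-.035,z0+.012],[q[0],y+.035,z0+.012],[q[0],y+.035,z0],[q[0],y+.009,z0+.012]]); print(y,"knobtop near edge, plate near, plate far, mouth far, knob base far",u[:,1].round(1))
    uu=int(round(u[0,0])); rr=range(max(int(u[3,1])-22,0),min(int(u[1,1])+16,480),2)
    print("col",uu," ".join(f"{i}:{g[i,uu]}/{h[i,uu]}" for i in rr))
E
```

```text
w12
0.4 knobtop near edge, plate near, plate far, mouth far, knob base far [276.9 301.3 196.9 193.2 237.8]
0.403 knobtop near edge, plate near, plate far, mouth far, knob base far [272.2 297.2 192.  188.5 233.2]
col 316 166:214/44 168:214/45 170:213/44 172:213/44 174:212/45 176:211/45 178:210/44 180:210/44 182:209/45 184:209/45 186:209/45 188:209/45 190:210/45 192:209/45 194:126/25 196:130/26 198:188/12 200:213/9 202:211/10 204:211/8 206:212/8 208:211/10 210:209/8 212:209/10 214:212/8 216:143/17 218:145/17 220:145/17 222:145/15 224:147/17 226:145/15 228:145/16 230:145/15 232:136/17 234:144/14 236:148/14 238:76/40 240:76/38 242:76/41 244:75/41 246:76/38 248:76/40 250:79/39 252:78/37 254:78/37 256:78/40 258:78/37 260:77/40 262:78/39 264:78/39 266:79/39 268:80/39 270:85/37 272:80/39 274:199/10 276:199/9 278:200/10 280:203/9 282:203/9 284:201/10 286:199/9 288:203/11 290:200/10 292:200/10 294:202/10 296:204/9 298:210/43 300:211/45 302:210/44 304:210/46 306:210/45 308:209/44 310:210/44 312:211/44
w13
0.4 knobtop near edge, plate near, plate far, mouth far, knob base far [360.9 383.5 235.2 
[... 1703 characters left out ...]
:205/9 256:203/9 258:203/7 260:202/9 262:201/9 264:201/9 266:200/9 268:201/10 270:202/8 272:202/9 274:207/9 276:138/11 278:140/11 280:140/11 282:140/11 284:132/11 286:131/12 288:136/9 290:138/9 292:122/8 294:55/22 296:56/22 298:55/18 300:54/23 302:54/18 304:51/14 306:51/14 308:49/15 310:50/15 312:50/20 314:48/15 316:50/20 318:51/10 320:51/14 322:50/15 324:51/15 326:48/10 328:49/10 330:48/10 332:49/15 334:50/20 336:49/15 338:49/20 340:50/15 342:48/15 344:49/15 346:50/15 348:50/20 350:50/20 352:47/21 354:206/7 356:197/9 358:196/8 360:193/8 362:192/9 364:195/8 366:195/8 368:193/9 370:194/8 372:195/7 374:196/9 376:197/5 378:204/48 380:203/45 382:196/47 384:187/50 386:178/53 388:179/55 390:172/57
```

The cap is held by the knob. Averaging its near and far edges puts the cap centre about 1.5 mm in −y from the TCP, so the placing target is TCP (0.5838, −0.315).

```bash
python3 -m handwheel '[[[0.05,-0.3,0],[0,0,0]],[[0.1,-0.6,0],[0,0,0]],[[0.15,-0.9,0],[0,0,0]],[[0.17,-0.99,0],[0,0,0]]]'|head -2
python3 -m handwheel '[[[0.05,-0.3,0],[0,0,0]],[[0.1,-0.6,0],[0,0,0]],[[0.15,-0.9,0],[0,0,0]],[[0.17,-0.99,0],[0,0,0]]]'|head -2
python3 -m handwheel '[[[0.05,-0.3,0],[0,0,0]],[[0.1,-0.6,0],[0,0,0]],[[0.15,-0.9,0],[0,0,0]],[[0.17,-0.99,0],[0,0,0]]]'|head -2
python3 -m handwheel '[[[0.05,-0.3,0],[0,0,0]],[[0.1,-0.6,0],[0,0,0]],[[0.15,-0.9,0],[0,0,0]],[[0.17,-0.99,0],[0,0,0]]]'|head -2
python3 -m handwheel '[[[0.05,-0.3,0],[0,0,0]],[[0.1,-0.6,0],[0,0,0]],[[0.15,-0.9,0],[0,0,0]],[[0.17,-0.99,0],[0,0,0]]]'|head -2
python3 -m handwheel '[[[0.05,-0.3,0],[0,0,0]],[[0.1,-0.6,0],[0,0,0]],[[0.15,-0.9,0],[0,0,0]],[[0.17,-0.99,0],[0,0,0]],[[0.17,-0.99,0],[0,0,0]],[[0.17,-0.99,0],[0,0,0]],[[0.17,-0.99,0],[0,0,0]]]'|head -2
python3 -m handwheel '[[[0,0,-0.3],[0,0,0]],[[0,0,-0.6],[0,0,0]],[[0,0,-0.9],[0,0,0]],[[0,0,-1],[0,0,0]],[[0,0,-1],[0,0,0]],[[0,0,-1],[0,0,0]],[[0,0,-1],[0,0,0]],[[0,0,-1],[0,0,0]],[[0,0,-1],[0,0,0]]]'
```

```text
clock: 48.8
tool_pos: [0.4827, 0.2765, 0.3484]
clock: 49.13
tool_pos: [0.5023, 0.1574, 0.3486]
clock: 49.47
tool_pos: [0.522, 0.0386, 0.3486]
clock: 49.8
tool_pos: [0.5417, -0.0801, 0.3484]
clock: 50.13
tool_pos: [0.5614, -0.199, 0.3481]
clock: 50.72
tool_pos: [0.5831, -0.3072, 0.3497]
clock: 51.47
tool_pos: [0.5835, -0.31, 0.2322]
orientation: [179.8, 0.1, 90.1]
force: [0.5, -0.2, -0.5]
opening: 0.0162
finger_force: 58.9
```

```bash
python3 -m handwheel '[[[0,-0.04,-0.1],[0,0,0]],[[0,-0.04,-0.2],[0,0,0]],[[0,-0.04,-0.26],[0,0,0]],[[0,-0.04,-0.26],[0,0,0]],[[0,-0.04,-0.26],[0,0,0]],[[0,-0.04,-0.26],[0,0,0]],[[0,-0.04,-0.26],[0,0,0]],[[0,-0.04,-0.26],[0,0,0]],[[0,-0.04,-0.26],[0,0,0]],[[0,-0.04,-0.26],[0,0,0]]]'
python3 - <<'E'
from h import *
c=cam("wrist"); im=capture("wrist"); o=r.observe(); p=o["tool_pos"]; print(p,o["orientation"]); z0=p[2]-.0152
g=cv2.cvtColor(im,cv2.COLOR_RGB2GRAY); x=p[0]-.0007; y=p[1]
u=proj(c,[[x,y-.009,z0+.032],[x,y-.035,z0+.012],[x,y+.035,z0+.012],[x,y+.035,z0],[x,y+.009,z0+.012]]); print(u.round(1).tolist())
print(" ".join(f"{i}:{g[i,317]}" for i in range(205,400,2)))
ct=cam("top"); t=capture("top")
for q in(z0+.012,): print("top plate",rim(ct,t,x,y,q,(.035,),.008))
E
```

```text
clock: 52.3
tool_pos: [0.5826, -0.3149, 0.1993]
orientation: [180.0, 0.0, 90.1]
force: [-1.3, 0.7, -0.6]
opening: 0.0159
finger_force: 58.9
[ 0.58256311 -0.31488522  0.19916554] [1.79978773e+02 1.04204154e-02 9.01106776e+01]
[[316.6, 353.0], [316.5, 376.8], [316.7, 226.7], [316.7, 218.9], [316.6, 287.1]]
205:110 207:109 209:109 211:108 213:96 215:141 217:132 219:108 221:105 223:106 225:113 227:114 229:110 231:111 233:109 235:193 237:193 239:196 241:196 243:195 245:195 247:196 249:197 251:196 253:195 255:194 257:192 259:192 261:192 263:191 265:190 267:189 269:190 271:190 273:195 275:128 277:130 279:130 281:130 283:125 285:120 287:126 289:127 291:131 293:59 295:51 297:49 299:49 301:47 303:47 305:47 307:47 309:46 311:45 313:45 315:46 317:47 319:49 321:48 323:46 325:46 327:46 329:46 331:46 333:46 335:46 337:46 339:46 341:47 343:46 345:48 347:47 349:48 351:46 353:70 355:190 357:186 359:185 361:182 363:182 365:185 367:185 369:183 371:183 373:185 375:186 377:187 379:191 381:194 383:197 385:195 387:193 389:194 391:194 393:196 395:191 397:184 399:189
top plate (array([ 0.5814, -0.3202]), np.float64(1.65))
```

```bash
python3 -m handwheel '[[[0.011,0,0],[0,0,0]],[[0.011,0,-0.02],[0,0,0]],[[0.011,0,-0.04],[0,0,0]],[[0.011,0,-0.06],[0,0,0]],[[0.011,0,-0.07],[0,0,0]],[[0.011,0,-0.07],[0,0,0]],[[0.011,0,-0.07],[0,0,0]]]'
```

```text
clock: 52.98
tool_pos: [0.5837, -0.3149, 0.1903]
orientation: [-180.0, -0.0, 90.1]
force: [-0.0, 0.5, -1.1]
opening: 0.0157
finger_force: 58.9
```

No contact, so the mouth is already past the rim level. Lower to the seat.

```bash
python3 -m handwheel '[[[0,0,-0.02],[0,0,0]],[[0,0,-0.035],[0,0,0]],[[0,0,-0.035],[0,0,0]],[[0,0,-0.035],[0,0,0]],[[0,0,-0.035],[0,0,0]]]'
python3 -m handwheel '[[[0,0,-0.008],[0,0,0]],[[0,0,-0.008],[0,0,0]],[[0,0,-0.008],[0,0,0]],[[0,0,-0.008],[0,0,0]]]'
```

```text
clock: 53.4
tool_pos: [0.5838, -0.3149, 0.1863]
orientation: [180.0, -0.0, 90.1]
force: [-0.1, 0.6, -1.2]
opening: 0.016
finger_force: 58.9
clock: 53.73
tool_pos: [0.5838, -0.3149, 0.1854]
orientation: [-180.0, 0.0, 90.1]
force: [-0.6, 0.2, -0.7]
opening: 0.0154
finger_force: 58.9
```

```bash
python3 -m handwheel '[[[0,0,-0.01],[0,0,0]],[[0,0,-0.01],[0,0,0]],[[0,0,-0.01],[0,0,0]],[[0,0,-0.01],[0,0,0]]]'
```

```text
clock: 54.07
tool_pos: [0.584, -0.315, 0.1848]
orientation: [179.9, 0.0, 90.1]
force: [-1.3, -0.7, 4.1]
opening: 0.0156
finger_force: 59.4
```

Contact at the expected height, so the cap is seated. I release and lift clear.

```bash
python3 -m handwheel '[[[0,0,0],[0,0,0]],[[0,0,0],[0,0,0]],[[0,0,0],[0,0,0]],[[0,0,0],[0,0,0]],[[0,0,0],[0,0,0]],[[0,0,0],[0,0,0]]]' 0.6
python3 -m handwheel '[[[0,0,0.1],[0,0,0]],[[0,0,0.3],[0,0,0]],[[0,0,0.6],[0,0,0]],[[0,0,0.9],[0,0,0]],[[0,0,1],[0,0,0]],[[0,0,1],[0,0,0]]]'|head -2
python3 -m handwheel '[[[0,0,0.3],[0,0,0]],[[0,0.2,0.6],[0,0,0]],[[0,0.4,0.9],[0,0,0]],[[0,0.46,1],[0,0,0]],[[0,0.46,1],[0,0,0]]]'|head -2
python3 -m handwheel '[[[0,0,0.3],[0,0,0]],[[0,0,0.4],[0,0,0]],[[0,0,0.4],[0,0,0]],[[0,0,0.4],[0,0,0]],[[0,0,0.4],[0,0,0]],[[0,0,0.4],[0,0,0]],[[0,0,0.4],[0,0,0]]]'
python3 - <<'E'
from h import *
from cap import sil
c=cam("wrist"); im=capture("wrist"); print(r.observe()["tool_pos"])
for z in(.182,): print("plate",rim(c,im,.583,-.3165,z,(.035,),.008),"knob",rim(c,im,.583,-.3165,z+.02,(.009,),.008))
for n in("side","top"):
    cc=cam(n); s=capture(n); save(s,f"pics/{n}9.png")
    print(n,"plate",rim(cc,s,.583,-.3165,.182,(.035,),.008))
    for l in("cap","coarse_sieve","dropper_bottle","timer","slide_carton"):
        print(l,[(np.round(d["rect"]).tolist(),round(d["confidence"],2)) for d in look_for(n,l)[:2]])
    print(proj(cc,[[.583,-.3165,.202],[.583-.035,-.3165,.182],[.583+.035,-.3165,.182]]).round(1).tolist())
E
```

```text
clock: 54.57
tool_pos: [0.5837, -0.3149, 0.1839]
orientation: [-180.0, -0.0, 90.1]
force: [0.6, -0.1, 0.6]
opening: 0.0511
finger_force: 0.0
clock: 55.07
tool_pos: [0.5861, -0.3153, 0.3106]
clock: 55.48
tool_pos: [0.5857, -0.2556, 0.4296]
clock: 56.07
tool_pos: [0.5834, -0.26, 0.4705]
orientation: [-179.8, -0.1, 90.1]
force: [-0.1, 0.5, -0.6]
opening: 0.0511
finger_force: 0.0
[ 0.58352587 -0.25993275  0.47094149]
plate (array([ 0.5846, -0.318 ]), np.float64(2.23)) knob (array([ 0.5834, -0.3147]), np.float64(0.83))
side plate (array([ 0.5842, -0.3182]), np.float64(0.46))
cap [([360.0, 258.0, 396.0, 283.0], 0.8), ([310.0, 186.0, 314.0, 195.0], 0.34)]
coarse_sieve [([285.0, 300.0, 313.0, 330.0], 0.68), ([360.0, 277.0, 392.0, 292.0], 0.6)]
dropper_bottle [([311.0, 186.0, 313.0, 195.0], 0.61)]
timer [([341.0, 383.0, 378.0, 423.0], 0.68), ([341.0, 307.0, 397.0, 355.0], 0.52)]
slide_carton [([270.0, 253.0, 280.0, 282.0], 0.78)]
[[375.4, 260.0], [357.5, 269.4], [391.4, 266.9]]
top plate (array([ 0.5868, -0.3169]), np.float64(1.68))
cap [([420.0, 178.0, 450.0, 208.0], 0.93)]
coarse_sieve [([385.0, 251.0, 412.0, 279.0], 0.6)]
dropper_bottle [([209.0, 221.0, 229.0, 235.0], 0.55)]
timer []
slide_carton [([305.0, 269.0, 341.0, 284.0], 0.76), ([394.0, 185.0, 439.0, 232.0], 0.16)]
[[436.6, 190.1], [435.3, 207.5], [433.2, 177.8]]
```

```bash
python3 -c "
from plant import hand_in
print(hand_in())"
```

```text
the job is handed in; nothing more can be done
None
```

The tower is built and handed in at about 56 s: fine, medium and coarse sieves stacked on the pan with the cap on top; each part met contact at its expected seat height, but the coarse sieve and cap were checked by numbers only, since my 14 picture views were used up.

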